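Stock the handle tray and pump it up

ROBOT

A 6-joint arm with a two-finger parallel gripper is mounted at the origin on the work surface. World frame = base frame: x ahead of the robot, y to its left, z up, the work surface at z = 0. Lengths are in m, angles in rad, forces in N, time in s.
With the tool pointing down it reaches from about 0.4 to 0.825 m from the base axis. Payload 7 kg.
Tool frame: the origin (TCP) lies at the very end of the fingers, on their centre line; the grasp point (between the pads) lies 19 mm behind it; z points along the fingers, y is the line along which they close (so a half turn about z gives the same grasp; the last joint's range is limited). The gripper opens to 88 mm and grips with 3 to 60 N. Pads are 19 mm wide; open, the fingers measure 130 mm over their backs; the gripper's body (78 mm by 193 mm) begins 47 mm behind the grasp point.
Start: joints at [1.585, 0.359, 0.012, 0, -1.224, -0.288], TCP at [0.183, 0.65, 0.227] pointing down, gripper open.
Joint ranges: [-3.07, 3.07], [-1.43, 2.12], [-1.02, 1.25], [-3.03, 1.67], [-3.05, -0], [-3.03, 3.03]. Speed limits (rad/s): [2.39, 2.39, 3.01, 3.14, 3.14, 3.14].

INTERFACE

Orientations are given as [roll, pitch, yaw] about the fixed x, y, z axes, in that order (R = Rz(yaw) Ry(pitch) Rx(roll)).
In Python, from station import arm, vision gives the robot as it stands. The module is installed in compiled form; this text tells all that it offers.
- The arm moves only by the tool jog_arm, never from a script. Its argument "steps" is a list that holds one entry, the list of rows, each a list of 7 numbers: the closure in counts, from 0 (fully open) to 255 (shut), then the shift along the tool's x, y, z scaled (see below), then the turn, a rotation vector about the tool's x, y, z scaled (see below). In form: [[[grip, dx, dy, dz, rx, ry, rz], ...]]. A call has 1 to 8 rows; each row is the pose to reach, as a shift and turn from the pose commanded when the call began, along the tool's axes at that moment; what a row does not reach only later rows make up. The controller multiplies each number of a shift by 250 mm and each number of a turn by 45 degrees. A row lasts 1/10 s, in which the tool goes at most 50 mm and 8.59 degrees, less where a joint would pass 70% of its speed; a pose out of reach is approached as far as the arm can. A call with a number of a shift or a turn outside -1 to 1 is refused whole. A call with a gripper value outside its range is refused whole. The fingers move at their own pace and stop on an object; "newtons" is the grip in N (left out, the last holds). Time passes only in rows, so rows that repeat a pose let the fingers close. It gives the time, the measured TCP pose, the force, the opening and the grip force at its end, in the units of the state.
- arm.get_state(): the state, without advancing time (a new reading comes with each control period).
- vision.grab_frame(name): name is "side" or "top" or "wrist"; returns a dict with "color" (384x512x3 uint8, red, green, blue), "vfov" (degrees; the focal length in pixels is half the picture's height over the tangent of half this angle, whatever the lens; pixels are square), "cx", "cy" (the principal point, pixels), "extrinsics" (4x4, takes a point from world to camera coordinates). Camera axes: x right, y down, z forward; pixel columns grow to the right and rows downward; lengths in m; the calibration is good to about 2 mm. The wrist camera is an equidistant fisheye: a pixel r from the principal point sees the ray r / f radians off the axis. A picture is of the moment at which its call begins. There is no depth.
- arm.job_done(): hands the job in; it is judged then, once.
The state is a dict: "t": time; "q": joint angles; "qd": joint speeds; "joint_efforts": joint torques, N m; "eef_pos": TCP position; "ee_rot": TCP orientation; "force": force on the tool from outside, world axes, zero at the start; "moment": the same for the moment, N m; "width": finger opening in m; "gripper_force": force on a finger pad.
Only numpy, scipy, OpenCV 4.12 (cv2) and the standard library are available. Lean on these libraries where they do the work, as an engineer would, in place of code of your own. Each camera call takes 0.05 s, during which the arm holds its last target. There are 200 camera calls.

TASK

With the lift's tray still down, put one spare brass handle from the mat into each empty cell of the cream tray, standing on its backplate; leave the handles already there in place and the surplus spares down on the bench. Then pump the lift's lever with full strokes, all the way down and all the way back up each time, until the tray is fully raised and rises no further, and let the lever spring back up. Leave the tin and the hammer alone.

Things in the scene. Friction and masses are not known exactly. Their poses are not given: they have to be found in the camera images.
- lift: hand-pumped bench lift, fixed to the bench: steel base 270 x 170 x 12 mm under the tray, grey pump housing (70 x 62 mm, top 125 mm above the bench, centred at x 100, y -125 mm) on its right side. Origin: centre of the base's underside, on the bench. Its x axis points away from the robot (within 0.2 rad)
- tray (a joint): height (m) of the cream tray above its lowest, 0 to 0.085; starts at 0. Ratchet: each full lever stroke lifts it 15 mm; it stays up. The fifth brings it to about 0.077, fully up; more strokes do nothing. 2 columns (x) by 3 rows (y) of cells 118 x 52 mm inside, walls 6 thick, 14 high; tray 254 x 180. Cell floors 100 mm above the bench at 0. Slides down if pushed from above with over 12 N
- pump_lever (a joint): angle (rad) of the sprung pump lever: 0 = sprung up (at rest), 0.5 = fully down at its stop. It turns about a fixed horizontal pin along the lift's y, at x 100, y -168, z 105 mm in the lift's frame, and runs from there towards the robot along the lift's -x; pressing the grip down takes 6 to 20 N; it springs back by itself when let up
- lever_grip (a point): centre of the lever's black grip (84 mm along the lever, 36 mm wide, 22 mm thick; its top is 11 mm above this point); 170 mm from the pivot; about 147 mm above the bench at rest, about 63 mm when fully down. The grip has clear space above and to its right
- varnish: bystander: tin 70 mm across, 90 mm high; origin at the centre of its foot. Leave it alone
- mallet: bystander: hammer 260 mm long lying on the bench on the robot's left; origin at its middle. Leave it alone
- cell0 (a point): centre of the floor of tray cell 0 (near column, right row seen from the robot); axes as the lift's, the cell is long along x; moves up with the tray
- cell1 (a point): centre of the floor of tray cell 1 (near column, middle row seen from the robot); axes as the lift's, the cell is long along x; moves up with the tray
- cell2 (a point): centre of the floor of tray cell 2 (near column, left row seen from the robot); axes as the lift's, the cell is long along x; moves up with the tray
- cell3 (a point): centre of the floor of tray cell 3 (far column, right row seen from the robot); axes as the lift's, the cell is long along x; moves up with the tray
- cell4 (a point): centre of the floor of tray cell 4 (far column, middle row seen from the robot); axes as the lift's, the cell is long along x; moves up with the tray
- cell5 (a point): centre of the floor of tray cell 5 (far column, left row seen from the robot); axes as the lift's, the cell is long along x; moves up with the tray
- F1: brass handle 104 x 36 x 43 mm: bar 14 mm thick, 100 long, on two posts 72 mm apart on a 6 mm backplate. Origin: centre of backplate's underside; x along the bar (half a turn is the same), z up; bar axis 36 mm above origin. Stands in cell 0 from the start, to be left there; None if that cell starts empty
- F2: brass handle 104 x 36 x 43 mm: bar 14 mm thick, 100 long, on two posts 72 mm apart on a 6 mm backplate. Origin: centre of backplate's underside; x along the bar (half a turn is the same), z up; bar axis 36 mm above origin. Stands in cell 1 from the start, to be left there; None if that cell starts empty
- F3: brass handle 104 x 36 x 43 mm: bar 14 mm thick, 100 long, on two posts 72 mm apart on a 6 mm backplate. Origin: centre of backplate's underside; x along the bar (half a turn is the same), z up; bar axis 36 mm above origin. Stands in cell 2 from the start, to be left there; None if that cell starts empty
- F4: brass handle 104 x 36 x 43 mm: bar 14 mm thick, 100 long, on two posts 72 mm apart on a 6 mm backplate. Origin: centre of backplate's underside; x along the bar (half a turn is the same), z up; bar axis 36 mm above origin. Stands in cell 3 from the start, to be left there; None if that cell starts empty
- F5: brass handle 104 x 36 x 43 mm: bar 14 mm thick, 100 long, on two posts 72 mm apart on a 6 mm backplate. Origin: centre of backplate's underside; x along the bar (half a turn is the same), z up; bar axis 36 mm above origin. Stands in cell 4 from the start, to be left there; None if that cell starts empty
- F6: brass handle 104 x 36 x 43 mm: bar 14 mm thick, 100 long, on two posts 72 mm apart on a 6 mm backplate. Origin: centre of backplate's underside; x along the bar (half a turn is the same), z up; bar axis 36 mm above origin. Stands in cell 5 from the start, to be left there; None if that cell starts empty
- S1: brass handle 104 x 36 x 43 mm: bar 14 mm thick, 100 long, on two posts 72 mm apart on a 6 mm backplate. Origin: centre of backplate's underside; x along the bar (half a turn is the same), z up; bar axis 36 mm above origin. Spare, upright at one of six spots on the 4 mm grey mat fixed on the bench to the robot's right, bar within 0.55 rad of world x; may be absent (None)
- S2: brass handle 104 x 36 x 43 mm: bar 14 mm thick, 100 long, on two posts 72 mm apart on a 6 mm backplate. Origin: centre of backplate's underside; x along the bar (half a turn is the same), z up; bar axis 36 mm above origin. Spare, upright at one of six spots on the 4 mm grey mat fixed on the bench to the robot's right, bar within 0.55 rad of world x; may be absent (None)
- S3: brass handle 104 x 36 x 43 mm: bar 14 mm thick, 100 long, on two posts 72 mm apart on a 6 mm backplate. Origin: centre of backplate's underside; x along the bar (half a turn is the same), z up; bar axis 36 mm above origin. Spare, upright at one of six spots on the 4 mm grey mat fixed on the bench to the robot's right, bar within 0.55 rad of world x; may be absent (None)
- S4: brass handle 104 x 36 x 43 mm: bar 14 mm thick, 100 long, on two posts 72 mm apart on a 6 mm backplate. Origin: centre of backplate's underside; x along the bar (half a turn is the same), z up; bar axis 36 mm above origin. Spare, upright at one of six spots on the 4 mm grey mat fixed on the bench to the robot's right, bar within 0.55 rad of world x; may be absent (None)
- S5: brass handle 104 x 36 x 43 mm: bar 14 mm thick, 100 long, on two posts 72 mm apart on a 6 mm backplate. Origin: centre of backplate's underside; x along the bar (half a turn is the same), z up; bar axis 36 mm above origin. Spare, upright at one of six spots on the 4 mm grey mat fixed on the bench to the robot's right, bar within 0.55 rad of world x; may be absent (None)
- S6: brass handle 104 x 36 x 43 mm: bar 14 mm thick, 100 long, on two posts 72 mm apart on a 6 mm backplate. Origin: centre of backplate's underside; x along the bar (half a turn is the same), z up; bar axis 36 mm above origin. Spare, upright at one of six spots on the 4 mm grey mat fixed on the bench to the robot's right, bar within 0.55 rad of world x; may be absent (None)
There are look-alikes about, which are no part of the job. Leave any blue or orange look-alike of the S4 alone.

How it is judged:
By the outcome, as a careful person would: the job done as asked, in the order asked, and still so for the second after the job is handed in, with the robot touching nothing.
Of F1, F2, F3, F4, F5, F6 only 1 to 3 are there at a start; the rules pass over those that are not, and their reading is None.
Of S1, S2, S3, S4, S5, S6 only 5 to 6 are there at a start; the rules pass over those that are not, and their reading is None.
At some moment in a run one of S1, S2, S3, S4, S5, S6 may be knocked a few centimetres aside while the robot is not near it.
Once in a run the grip may slacken for a moment while it holds something.
It also fails if it takes over 208 s, if anything falls off the work surface, if the arm or the gripper's body presses on something with over 40 N, if the wrist force passes 120 N, or if a joint passes its speed limit or range.

## Working session

There is one attempt and no reset: what is moved stays moved. The work goes in short steps, Python scripts to look and compute and a tool call to move; the robot and the scene stay as the last step left them, time stands still between calls to the robot, and variables do not carry over. Pictures are saved under pics/ and viewed, at most 14 in all, crops included, and the job is handed in when it is done.

Besides the shell and the picture viewer there is one more tool, called after "Emit:" by a JSON object that holds its "name" and its "arguments", one argument or row to a line. jog_arm: Moves the arm, as the interface text tells. Its arguments: {"type":"object","properties":{"steps":{"type":"array","items":{"type":"array","items":{"type":"array","items":{"type":"number"}}}},"newtons":{"type":"number"}},"required":["steps"]}

```bash
mkdir -p pics
python3 - <<'E'
from station import arm, vision
import cv2, numpy as np, pickle
s=arm.get_state(); print({k:np.round(v,3) for k,v in s.items()})
for n in("top","side"):
    f=vision.grab_frame(n); pickle.dump(f,open(f"{n}0.pkl","wb"))
    print(n,f["vfov"],f["cx"],f["cy"],np.round(f["extrinsics"],4).tolist())
    im=cv2.cvtColor(f["color"],cv2.COLOR_RGB2BGR)
    cv2.imwrite(f"pics/{n}0.png",cv2.resize(im,(800,600),interpolation=cv2.INTER_CUBIC))
E
```

```text
{'t': np.float64(0.0), 'q': array([ 1.585,  0.359,  0.011, -0.   , -1.224, -0.288]), 'qd': array([ 0.   , -0.001,  0.   ,  0.001,  0.   , -0.001]), 'joint_efforts': array([-0.0000e+00, -5.8271e+01,  2.9306e+01,  6.9970e+00,  7.0000e-03,
       -0.0000e+00]), 'eef_pos': array([0.182, 0.649, 0.226]), 'ee_rot': array([ 3.14 , -0.   , -0.274]), 'force': array([-1.004, -0.672,  0.072]), 'moment': array([-0.002,  0.011,  0.014]), 'gripper_force': np.float64(0.0), 'width': np.float64(0.088)}
top 47.74693422278571 255.22922126883387 187.2954705708233 [[0.025, -0.9997, 0.0063, -0.0111], [-0.9873, -0.0256, -0.1569, 0.5022], [0.157, -0.0023, -0.9876, 1.4308], [0.0, 0.0, 0.0, 1.0]]
side 47.55826137711458 255.09812745707652 188.0915930837429 [[0.7462, -0.6654, 0.018, -0.3564], [-0.4443, -0.518, -0.731, 0.3254], [0.4957, 0.5375, -0.6822, 1.4066], [0.0, 0.0, 0.0, 1.0]]
```

View pics/top0.png

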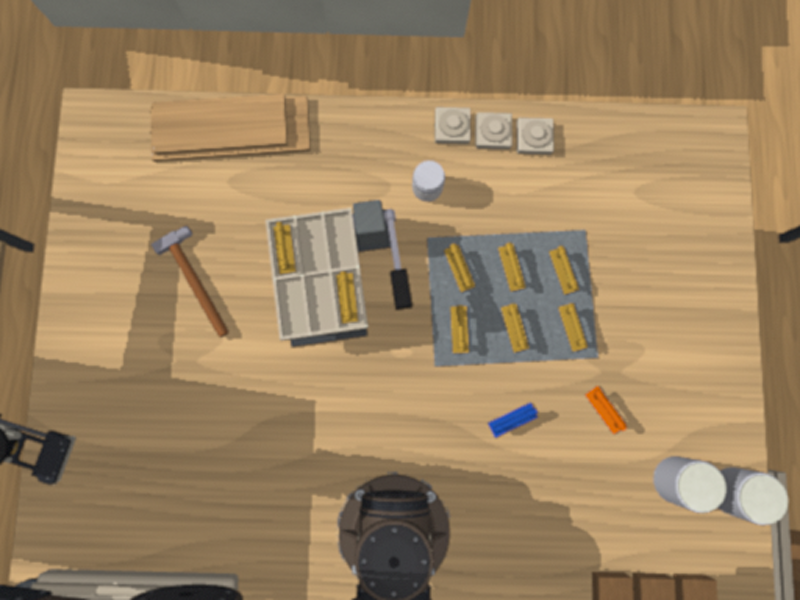

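View pics/side0.png

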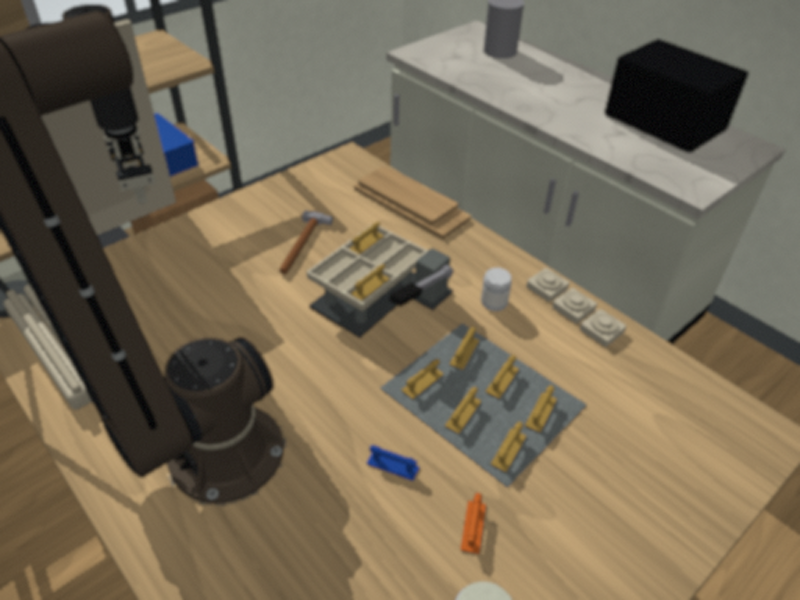

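```bash
cat > h.py <<'E'
from station import arm, vision
import cv2, numpy as np, pickle
from scipy.optimize import minimize
S=4
def proj(f,P):
    P=np.atleast_2d(P); E=f["extrinsics"]; c=P@E[:3,:3].T+E[:3,3]
    F=192/np.tan(np.radians(f["vfov"]/2))
    return c[:,:2]/c[:,2:]*F+[f["cx"],f["cy"]]
def box(cx,cy,cz,a,b,c):
    return np.array([[cx+i*a/2,cy+j*b/2,cz+k*c/2] for i in(-1,1) for j in(-1,1) for k in(-1,1)])
HANDLE=[box(0,0,.003,.104,.036,.006),box(0,0,.036,.1,.014,.014),box(.036,0,.018,.012,.012,.036),box(-.036,0,.018,.012,.012,.036)]
TRAY=[box(0,0,.104,.254,.180,.020)]
def place(P,p,z):
    c,s=np.cos(p[2]),np.sin(p[2])
    return P@np.array([[c,s,0],[-s,c,0],[0,0,1]])+[p[0],p[1],z]
def sil(f,parts,p,z):
    m=np.zeros((384*S,512*S),np.uint8)
    for b in parts:
        h=cv2.convexHull(((proj(f,place(b,p,z))+.5)*S).astype(np.float32))
        cv2.fillConvexPoly(m,np.round(h*16).astype(np.int32),255,shift=4)
    return cv2.resize(m,(512,384),interpolation=cv2.INTER_AREA)/255.
def fit(fm,parts,p0,z):
    # fm: list of (frame, mask float)
    p0=np.array(p0); w=np.array([.01,.01,.1])
    def cost(u):
        return sum(np.abs(sil(f,parts,p0+u*w,z)-m).sum()/m.sum() for f,m in fm)
    b=min((minimize(cost,u0,method="Nelder-Mead",options=dict(xatol=.01,fatol=1e-4,initial_simplex=np.array(u0)+np.vstack([np.zeros(3),np.eye(3)*.8]))) for u0 in([0,0,0],[.7,.7,-1])),key=lambda r:r.fun)
    return p0+b.x*w,b.fun
def brass(f):
    h=cv2.cvtColor(f["color"],cv2.COLOR_RGB2HSV)
    return ((h[...,0]>14)&(h[...,0]<32)&(h[...,1]>158)).astype(np.uint8)
def unproj(f,uv,z):
    E=f["extrinsics"]; F=192/np.tan(np.radians(f["vfov"]/2)); C=-E[:3,:3].T@E[:3,3]
    d=E[:3,:3].T@np.array([(uv[0]-f["cx"])/F,(uv[1]-f["cy"])/F,1]); return C+d*(z-C[2])/d[2]
def handles(frames,roi=None):
    t=frames[0]; m=brass(t); out=[]
    n,l,st,ce=cv2.connectedComponentsWithStats(m)
    for i in range(1,n):
        if st[i,4]<120 or st[i,4]>900: continue
        u,v=ce[i]
        intray = u<242
        z=.1 if intray else .004
        w=unproj(t,ce[i],z+.025)
        if not(.3<w[0]<.95): continue
        ys,xs=np.nonzero(l==i); q=np.cov(np.vstack([ys,xs])); e=np.linalg.eigh(q)[1][:,1]
        yaw=np.arctan2(e[1]*np.sign(e[0]),abs(e[0]))
        p,c=fit([(t,(l==i).astype(float))],HANDLE,[w[0],w[1],yaw],z)
        out.append((p,c,st[i,4],ce[i]))
    return out
E
python3 - <<'E'
from h import *
t,s=[pickle.load(open(f"{n}0.pkl","rb")) for n in("top","side")]
for p,c,a,ce in handles([t]): print(np.round(p,4),round(c,3),a,np.round(ce))
for f,n in((t,"top"),(s,"side")): 
    m=brass(f); h=cv2.cvtColor(f["color"],cv2.COLOR_RGB2HSV)
    cream=((h[...,1]<70)&(h[...,2]>95)).astype(np.uint8)
    m2=cv2.morphologyEx(m|cream,cv2.MORPH_CLOSE,np.ones((5,5)))
    n_,l,st,ce=cv2.connectedComponentsWithStats(m2)
    seed=(205,175) if n=="top" else (235,172)
    i=l[seed[1],seed[0]]; print(n,i,st[i])
    tm=(l==i).astype(np.uint8); hull=cv2.convexHull(cv2.findNonZero(tm))
    cv2.imwrite(f"{n}_tm.png",tm*255)
    tm=cv2.morphologyEx(tm,cv2.MORPH_CLOSE,np.ones((15,15)))
    print(fit([(f,tm.astype(float))],TRAY,[.6,.1,0],0))
    im=np.hstack([m*255,tm*255]); cv2.imwrite(f"pics/m_{n}.png",im[:,:])
E
python3 -c "
import cv2,numpy as np
a=cv2.imread('pics/m_top.png');b=cv2.imread('pics/m_side.png');cv2.imwrite('pics/m.png',cv2.resize(np.vstack([a,b]),(800,600)))"
```

```text
[0.5809 0.2457 0.2301] 0.401 269 [182. 159.]
[ 0.5702 -0.1318  0.4056] 0.429 229 [293. 171.]
[ 0.5719 -0.2499  0.2858] 0.432 230 [327. 171.]
[ 0.5699 -0.3605  0.3312] 0.429 235 [360. 173.]
[0.4838 0.1118 0.1966] 0.377 274 [222. 190.]
[ 0.4383 -0.2539  0.3184] 0.365 245 [329. 209.]
[ 0.4415 -0.3811  0.3459] 0.385 243 [366. 209.]
[ 0.4321 -0.1318  0.0139] 0.368 243 [294. 211.]
top 4 [ 170  128   87   94 5038]
(array([0.52909538, 0.17498532, 0.16774433]), np.float64(0.14669696864821627))
side 14 [ 196  146   94   51 1973]
(array([ 0.53057163,  0.160699  , -0.03710305]), np.float64(0.25224927198602215))
```

View pics/m.png

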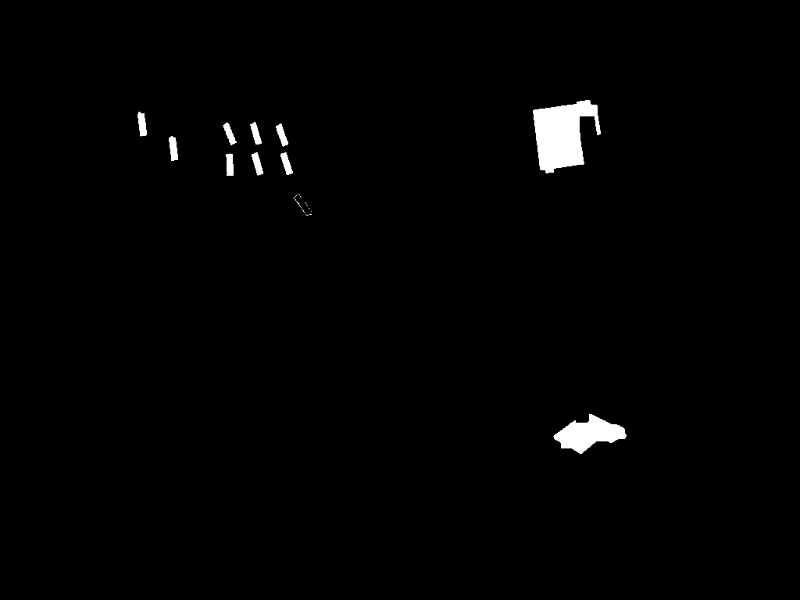

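Run:
```python
from h import *
t=pickle.load(open("top0.pkl","rb"))
im=cv2.cvtColor(t["color"],cv2.COLOR_RGB2BGR)[125:240,165:390]
cv2.imwrite("pics/crop.png",cv2.resize(im,None,fx=3.5,fy=3.5,interpolation=cv2.INTER_NEAREST))
h=cv2.cvtColor(t["color"],cv2.COLOR_RGB2HSV)
for r in (165,171,177): print([tuple(map(int,x)) for x in h[r,283:304]])
```

```text
[(101, 22, 130), (101, 22, 130), (21, 20, 129), (20, 115, 153), (21, 167, 166), (21, 168, 147), (21, 165, 130), (21, 166, 134), (21, 167, 160), (21, 170, 183), (21, 170, 177), (22, 172, 150), (21, 167, 127), (20, 130, 120), (19, 55, 102), (95, 17, 92), (99, 27, 96), (103, 23, 100), (99, 19, 96), (103, 19, 94), (99, 19, 95)]
[(101, 17, 122), (100, 19, 122), (101, 22, 125), (103, 24, 127), (30, 4, 120), (20, 90, 145), (21, 159, 176), (21, 174, 177), (22, 172, 157), (21, 166, 134), (21, 169, 146), (21, 171, 177), (21, 170, 183), (21, 169, 163), (21, 169, 137), (21, 153, 125), (19, 101, 111), (60, 3, 89), (100, 23, 101), (98, 18, 116), (99, 16, 112)]
[(99, 20, 129), (99, 20, 128), (100, 18, 127), (101, 16, 128), (98, 22, 129), (103, 24, 127), (99, 15, 122), (19, 52, 137), (20, 137, 169), (21, 174, 176), (22, 173, 159), (21, 167, 133), (21, 169, 136), (21, 172, 165), (21, 170, 185), (21, 170, 176), (21, 171, 152), (21, 165, 133), (21, 133, 115), (18, 37, 90), (103, 25, 93)]
```

View pics/crop.png

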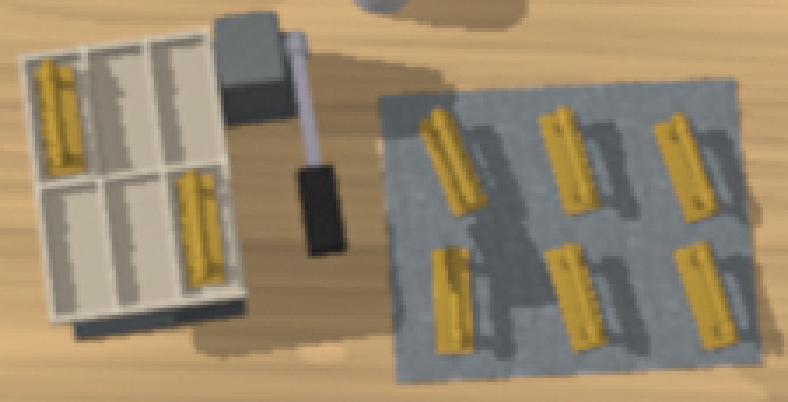

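```bash
cat >> h.py <<'E'
def brass(f):
    h=cv2.cvtColor(f["color"],cv2.COLOR_RGB2HSV)
    return ((h[...,0]>14)&(h[...,0]<32)&(h[...,1]>95)).astype(np.uint8)
def handles(f,lift=None,sub=None):
    h=cv2.cvtColor(f["color"],cv2.COLOR_RGB2HSV); hu=h[...,0].astype(int)
    core=((hu>14)&(hu<32)&(h[...,1]>158)).astype(np.uint8)
    n,l,st,ce=cv2.connectedComponentsWithStats(core); out=[]
    for i in range(1,n):
        if not 120<st[i,4]<600: continue
        intray=ce[i][0]<242; z=.1 if intray else .004
        w=unproj(f,ce[i],z+.025)
        if not .3<w[0]<.95: continue
        near=cv2.dilate((l==i).astype(np.uint8),np.ones((7,7)))
        soft=near*np.clip((h[...,1].astype(float)-(60 if intray else 20))/(110 if intray else 150),0,1)*((hu>14)&(hu<32))
        ys,xs=np.nonzero(l==i); e=np.linalg.eigh(np.cov(np.vstack([ys,xs])))[1][:,1]
        yaw=np.arctan2(e[1],e[0]); yaw=(yaw+np.pi/2)%np.pi-np.pi/2
        p,c=fit([(f,soft)],HANDLE,[w[0],w[1],yaw],z)
        out.append((p,c,soft.sum()))
    return out
E
python3 - <<'E'
from h import *
t=pickle.load(open("top0.pkl","rb"))
for p,c,a in handles(t): print(np.round(p,4),round(c,3),round(a),round(sil(t,HANDLE,p,.004).sum()))
C=np.array([[20,57],[208,32],[243,298],[52,322]])/3.5-.5+[165,125]
W=np.array([unproj(t,c,.114) for c in C])
print(W.round(4)); ctr=W.mean(0)
d1=(W[0]+W[1]-W[2]-W[3]); d2=(W[0]+W[3]-W[1]-W[2])
print(ctr,np.linalg.norm(d1)/2,np.linalg.norm(d2)/2,np.arctan2(d1[1],d1[0]),np.arctan2(-d2[0],d2[1]))
L=np.array([ctr[0],ctr[1],(np.arctan2(d1[1],d1[0])+np.arctan2(-d2[0],d2[1]))/2])
print("lift",L)
for c,s in((135,75),(1,0)): pass
G=(np.array([[322,210]])/3.5-.5+[165,125])[0]; print("grip seen",unproj(t,G,.158),"model",place(np.array([[-.0645,-.168,.158]]),L,0))
E
```

```text
[0.5817 0.2451 0.1982] 0.173 322 332
[ 0.5686 -0.1302  0.392 ] 0.122 292 327
[ 0.5726 -0.2473  0.2849] 0.112 296 329
[ 0.5688 -0.3629  0.3495] 0.138 296 336
[0.481  0.1102 0.1597] 0.155 327 334
[ 0.4375 -0.2541  0.2962] 0.087 310 335
[ 0.4424 -0.3819  0.3115] 0.112 304 338
[ 0.4311 -0.1325  0.0541] 0.103 306 336
[[0.6371 0.2834 0.114 ]
 [0.6659 0.1089 0.114 ]
 [0.4166 0.068  0.114 ]
 [0.3903 0.2406 0.114 ]]
[0.52746808 0.17522227 0.114     ] 0.25158338686595383 0.1757401303919735 0.1672293171319739 0.1574540395306776
lift [0.52746808 0.17522227 0.16234168]
grip seen [ 0.49242087 -0.00177155  0.158     ] model [[ 0.49096992 -0.00099389  0.158     ]]
```

```bash
cat >> h.py <<'E'
from scipy.spatial.transform import Rotation as Ro
LIFT=np.array([.5275,.1752,.1625])
def cell(k): return place(np.array([[-.062 if k<3 else .062,(k%3-1)*.058,.1]]),LIFT,0)[0]
def plan(wps,grip=0,st=None):
    s=arm.get_state(); p=np.array(s["eef_pos"]); R=Ro.from_euler("xyz",s["ee_rot"])
    print("t %.2f q6 %.2f pos %s yaw %.3f w %.4f gf %.1f F %s"%(s["t"],s["q"][5],np.round(p,4),s["ee_rot"][2],s["width"],s["gripper_force"],np.round(s["force"],1)))
    for x,y,z,yaw in wps:
        T=Ro.from_euler("xyz",[np.pi,0,yaw]); d=R.inv().apply(np.array([x,y,z])-p)/.25
        r=(R.inv()*T).as_rotvec()/(np.pi/4)
        rows=max(np.linalg.norm(d)*5,np.linalg.norm(r)*45/8.59)
        print("  ",np.round(np.r_[d,r],3).tolist(),"rows %.1f"%rows)
        p,R=np.array([x,y,z]),T
E
python3 - <<'E'
from h import *
print([cell(k).round(4).tolist() for k in range(6)])
plan([(.29,.47,.23,-.05),(.39,.28,.23,.15),(.48,.07,.23,.3),(.5686,-.1302,.2,.392),(.5686,-.1302,.024,.392)])
E
```

```text
[[0.4757, 0.1079, 0.1], [0.4663, 0.1652, 0.1], [0.4569, 0.2224, 0.1], [0.5981, 0.128, 0.1], [0.5887, 0.1852, 0.1], [0.5793, 0.2425, 0.1]]
t 0.10 q6 -0.29 pos [0.1824 0.6494 0.2257] yaw -0.274 w 0.0877 gf 0.0 F [-0.6  0.7 -0.2]
   [0.608, 0.575, -0.016, 0.002, 0.0, -0.285] rows 4.2
   [0.437, 0.739, 0.0, 0.0, 0.0, -0.255] rows 4.3
   [0.23, 0.884, 0.0, -0.0, 0.0, -0.191] rows 4.6
   [0.102, 0.87, 0.12, 0.0, 0.0, -0.117] rows 4.4
   [-0.0, -0.0, 0.704, 0.0, 0.0, 0.0] rows 3.5
```

Emit:
{"name": "jog_arm", "arguments": {
  "steps": [
    [[0,0.608,0.575,-0.016,0,0,-0.285],[0,0.608,0.575,-0.016,0,0,-0.285],[0,0.608,0.575,-0.016,0,0,-0.285],[0,0.608,0.575,-0.016,0,0,-0.285],[0,0.608,0.575,-0.016,0,0,-0.285],[0,0.608,0.575,-0.016,0,0,-0.285]]
  ]
}}

```text
t: 0.7
eef_pos: [0.2908, 0.4688, 0.231]
ee_rot: [-3.141, 0.0, -0.052]
force: [-0.7, -0.2, 0.2]
width: 0.0877
gripper_force: 0.0
```

Emit:
{"name": "jog_arm", "arguments": {
  "steps": [
    [[0,0.437,0.739,0,0,0,-0.255],[0,0.437,0.739,0,0,0,-0.255],[0,0.437,0.739,0,0,0,-0.255],[0,0.437,0.739,0,0,0,-0.255],[0,0.437,0.739,0,0,0,-0.255],[0,0.437,0.739,0,0,0,-0.255]]
  ]
}}

```text
t: 1.3
eef_pos: [0.3905, 0.2796, 0.2305]
ee_rot: [3.142, 0.0, 0.148]
force: [-0.2, 0.4, -0.1]
width: 0.0874
gripper_force: 0.0
```

Emit:
{"name": "jog_arm", "arguments": {
  "steps": [
    [[0,0.23,0.884,0,0,0,-0.191],[0,0.23,0.884,0,0,0,-0.191],[0,0.23,0.884,0,0,0,-0.191],[0,0.23,0.884,0,0,0,-0.191],[0,0.23,0.884,0,0,0,-0.191],[0,0.23,0.884,0,0,0,-0.191]]
  ]
}}

```text
t: 1.9
eef_pos: [0.4811, 0.0691, 0.2301]
ee_rot: [3.141, 0.001, 0.298]
force: [-0.6, -0.0, -0.1]
width: 0.0874
gripper_force: 0.0
```

Run:
```python
from h import *
print(arm.get_state()["q"])
plan([(.5686,-.1302,.17,.392),(.5686,-.1302,.06,.392)])
f=vision.grab_frame("top")
for p,c,a in handles(f): print(np.round(p,4),round(c,3),round(a))
```

```text
[ 5.48582308e-01  4.13403231e-02 -3.85178108e-01  3.21717292e-04
 -1.14525375e+00  1.31982995e+00]
t 1.90 q6 1.32 pos [0.4811 0.0691 0.2301] yaw 0.298 w 0.0874 gf 0.0 F [-0.6 -0.  -0.1]
   [0.101, 0.865, 0.241, 0.001, 0.001, -0.12] rows 4.5
   [-0.0, -0.0, 0.44, 0.0, 0.0, 0.0] rows 2.2
[ 0.5684 -0.1304  0.3812] 0.125 291
[ 0.5728 -0.2475  0.2829] 0.115 296
[ 0.5686 -0.3633  0.3172] 0.14 295
[ 0.4374 -0.2545  0.2927] 0.128 298
[ 0.4425 -0.3823  0.2923] 0.175 288
[ 0.4311 -0.1322  0.0622] 0.104 306
```

Emit:
{"name": "jog_arm", "arguments": {
  "steps": [
    [[0,0.101,0.865,0.241,0,0,-0.12],[0,0.101,0.865,0.241,0,0,-0.12],[0,0.101,0.865,0.241,0,0,-0.12],[0,0.101,0.865,0.241,0,0,-0.12],[0,0.101,0.865,0.241,0,0,-0.12],[0,0.101,0.865,0.241,0,0,-0.12],[0,0.101,0.865,0.241,0,0,-0.12]]
  ]
}}

```text
t: 2.65
eef_pos: [0.5685, -0.1273, 0.1694]
ee_rot: [-3.141, 0.001, 0.395]
force: [0.6, 0.6, 0.1]
width: 0.0876
gripper_force: 0.0
```

Run:
```python
from h import *
plan([(.5686,-.1302,.024,.386)])
f=vision.grab_frame("wrist"); print(f["vfov"])
cv2.imwrite("pics/w1.png",cv2.cvtColor(f["color"],cv2.COLOR_RGB2BGR))
```

```text
t 2.65 q6 1.85 pos [ 0.5685 -0.1273  0.1694] yaw 0.395 w 0.0876 gf 0.0 F [0.6 0.6 0.1]
   [-0.003, 0.011, 0.582, -0.001, 0.002, 0.011] rows 2.9
65.70646984690485
```

View pics/w1.png

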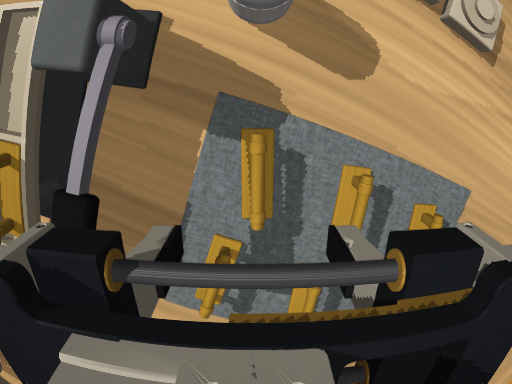

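Emit:
{"name": "jog_arm", "arguments": {
  "steps": [
    [[0,-0.003,0.011,0.2,0,0,0.01],[0,-0.003,0.011,0.4,0,0,0.01],[0,-0.003,0.011,0.55,0,0,0.01],[0,-0.003,0.011,0.582,0,0,0.01],[0,-0.003,0.011,0.582,0,0,0.01],[255,-0.003,0.011,0.582,0,0,0.01],[255,-0.003,0.011,0.582,0,0,0.01],[255,-0.003,0.011,0.582,0,0,0.01]]
  ],
  "newtons": 35
}}

```text
t: 3.5
eef_pos: [0.5695, -0.1313, 0.0268]
ee_rot: [3.141, -0.003, 0.387]
force: [0.2, -0.2, 0.1]
width: 0.0693
gripper_force: 0.0
```

Emit:
{"name": "jog_arm", "arguments": {
  "steps": [
    [[255,0,0,0,0,0,0],[255,0,0,0,0,0,0],[255,0,0,0,0,0,0],[255,0,0,0,0,0,0],[255,0,0,0,0,0,0],[255,0,0,0,0,0,0]]
  ]
}}

```text
t: 4.1
eef_pos: [0.5682, -0.1315, 0.0247]
ee_rot: [-3.142, 0.0, 0.387]
force: [0.1, 0.3, 0.6]
width: 0.0213
gripper_force: 0.0
```

Run:
```python
from h import *
c=cell(4)
plan([(.5686,-.1302,.23,.386),(.58,.03,.23,.27),(c[0],c[1],.23,.1625),(c[0],c[1],.122,.1625)])
```

```text
t 4.10 q6 1.85 pos [ 0.5682 -0.1315  0.0247] yaw 0.387 w 0.0213 gf 0.0 F [0.1 0.3 0.6]
   [0.003, -0.004, -0.821, -0.0, 0.0, 0.001] rows 4.1
   [0.283, -0.576, -0.0, 0.0, -0.0, 0.148] rows 3.2
   [0.199, -0.589, -0.0, 0.0, -0.0, 0.137] rows 3.1
   [0.0, -0.0, 0.432, 0.0, 0.0, 0.0] rows 2.2
```

Emit:
{"name": "jog_arm", "arguments": {
  "steps": [
    [[255,0,0,0,0,0,0],[255,0,0,0,0,0,0],[255,0,0,0,0,0,0],[255,0,0,0,0,0,0]]
  ]
}}

```text
t: 4.5
eef_pos: [0.5682, -0.1315, 0.0248]
ee_rot: [-3.142, 0.0, 0.387]
force: [-0.6, 0.2, -0.3]
width: 0.0132
gripper_force: 35.0
```

Emit:
{"name": "jog_arm", "arguments": {
  "steps": [
    [[255,0,0,-0.05,0,0,0],[255,0,0,-0.15,0,0,0],[255,0,0,-0.3,0,0,0],[255,0,0,-0.45,0,0,0],[255,0,0,-0.6,0,0,0],[255,0,0,-0.75,0,0,0],[255,0,0,-0.82,0,0,0],[255,0,0,-0.82,0,0,0]]
  ]
}}

```text
t: 5.3
eef_pos: [0.5697, -0.1316, 0.2342]
ee_rot: [3.139, -0.006, 0.387]
force: [1.3, -0.6, -1.1]
width: 0.0128
gripper_force: 35.0
```

Run:
```python
from h import *
c=cell(4)
plan([(.58,.03,.23,.27),(c[0],c[1],.23,.1625),(c[0],c[1],.122,.1625)])
f=vision.grab_frame("wrist")
cv2.imwrite("pics/w2.png",cv2.cvtColor(f["color"],cv2.COLOR_RGB2BGR))
```

```text
t 5.30 q6 1.85 pos [ 0.5697 -0.1316  0.2342] yaw 0.387 w 0.0128 gf 35.0 F [ 1.3 -0.6 -1.1]
   [0.282, -0.583, 0.017, 0.003, -0.008, 0.149] rows 3.2
   [0.199, -0.589, -0.0, 0.0, -0.0, 0.137] rows 3.1
   [0.0, -0.0, 0.432, 0.0, 0.0, 0.0] rows 2.2
```

View pics/w2.png

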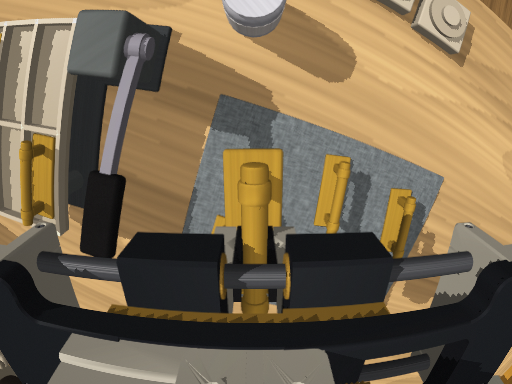

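Emit:
{"name": "jog_arm", "arguments": {
  "steps": [
    [[255,0.05,-0.1,0,0,0,0.025],[255,0.1,-0.2,0,0,0,0.05],[255,0.15,-0.3,0,0,0,0.075],[255,0.2,-0.4,0,0,0,0.1],[255,0.25,-0.5,0,0,0,0.125],[255,0.282,-0.583,0,0,0,0.149],[255,0.282,-0.583,0,0,0,0.149]]
  ]
}}

```text
t: 6.05
eef_pos: [0.5778, 0.0322, 0.2283]
ee_rot: [-3.141, 0.003, 0.271]
force: [-0.1, -0.1, -1.7]
width: 0.0128
gripper_force: 35.0
```

Emit:
{"name": "jog_arm", "arguments": {
  "steps": [
    [[255,0.035,-0.1,0,0,0,0.025],[255,0.07,-0.2,0,0,0,0.05],[255,0.105,-0.3,0,0,0,0.075],[255,0.14,-0.4,0,0,0,0.1],[255,0.17,-0.5,0,0,0,0.12],[255,0.199,-0.589,0,0,0,0.137],[255,0.199,-0.589,0,0,0,0.137],[255,0.199,-0.589,0,0,0,0.137]]
  ]
}}

```text
t: 6.85
eef_pos: [0.5867, 0.1849, 0.2286]
ee_rot: [3.141, 0.002, 0.163]
force: [-0.1, 0.2, -1.2]
width: 0.013
gripper_force: 35.0
```

Emit:
{"name": "jog_arm", "arguments": {
  "steps": [
    [[255,0,0,0,0,0,0],[255,0,0,0,0,0,0],[255,0,0,0,0,0,0]]
  ]
}}

```text
t: 7.15
eef_pos: [0.5873, 0.1845, 0.2299]
ee_rot: [3.142, -0.0, 0.161]
force: [1.2, -0.2, -1.9]
width: 0.0131
gripper_force: 35.0
```

Run:
```python
from h import *
c=cell(4)
plan([(c[0],c[1],.122,.1625)])
for n in ("wrist",):
    f=vision.grab_frame(n); a=cv2.cvtColor(f["color"],cv2.COLOR_RGB2BGR)
g=vision.grab_frame("side"); b=cv2.cvtColor(g["color"],cv2.COLOR_RGB2BGR)[90:282,160:416]
cv2.imwrite("pics/w3.png",np.hstack([a[:,:400],cv2.resize(b,(400,300))[:].copy() if 0 else cv2.copyMakeBorder(cv2.resize(b,(400,300)),0,84,0,0,0)]))
```

```text
t 7.15 q6 1.11 pos [0.5873 0.1845 0.2299] yaw 0.161 w 0.0131 gf 35.0 F [ 1.2 -0.2 -1.9]
   [0.006, -0.002, 0.431, 0.0, -0.0, -0.002] rows 2.2
```

View pics/w3.png

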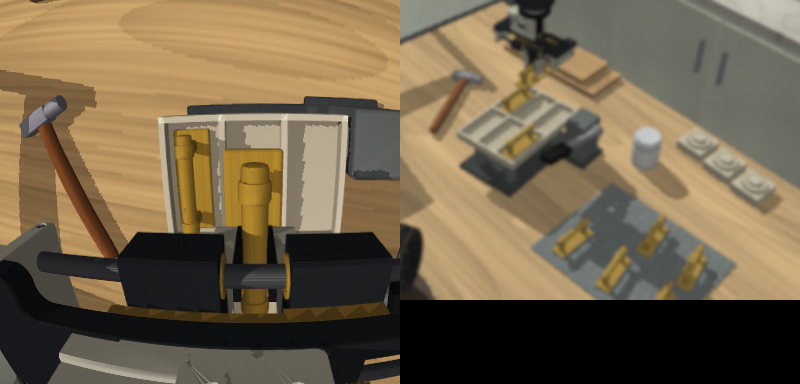

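Emit:
{"name": "jog_arm", "arguments": {
  "steps": [
    [[255,0.006,-0.002,0.08,0,0,0],[255,0.006,-0.002,0.18,0,0,0],[255,0.006,-0.002,0.28,0,0,0],[255,0.006,-0.002,0.36,0,0,0],[255,0.006,-0.002,0.4,0,0,0],[255,0.006,-0.002,0.42,0,0,0],[255,0.006,-0.002,0.431,0,0,0],[255,0.006,-0.002,0.431,0,0,0]]
  ]
}}

```text
t: 8.05
eef_pos: [0.5891, 0.1862, 0.1226]
ee_rot: [-3.141, -0.001, 0.162]
force: [0.8, 0.2, -1.7]
width: 0.0126
gripper_force: 35.0
```

Emit:
{"name": "jog_arm", "arguments": {
  "steps": [
    [[255,0,0,0,0,0,0],[255,0,0,0,0,0,0],[255,0,0,0,0,0,0]]
  ]
}}

```text
t: 8.35
eef_pos: [0.589, 0.1862, 0.1227]
ee_rot: [-3.141, -0.001, 0.162]
force: [0.1, 0.2, -1.1]
width: 0.013
gripper_force: 35.0
```

Emit:
{"name": "jog_arm", "arguments": {
  "steps": [
    [[255,0,0,0.004,0,0,0],[255,0,0,0.006,0,0,0],[156,0,0,0.006,0,0,0],[156,0,0,0.006,0,0,0],[156,0,0,0.006,0,0,0],[156,0,0,0.006,0,0,0],[156,0,0,0.006,0,0,0]]
  ]
}}

```text
t: 9.05
eef_pos: [0.5888, 0.186, 0.1206]
ee_rot: [3.142, -0.0, 0.162]
force: [0.6, -0.2, -0.2]
width: 0.0338
gripper_force: 0.0
```

Emit:
{"name": "jog_arm", "arguments": {
  "steps": [
    [[156,0,0,-0.08,0,0,0],[156,0,0,-0.2,0,0,0],[156,0,0,-0.32,0,0,0],[156,0,0,-0.43,0,0,0],[156,0,0,-0.43,0,0,0],[156,0,0,-0.43,0,0,0]]
  ]
}}

```text
t: 9.65
eef_pos: [0.5888, 0.1862, 0.2287]
ee_rot: [-3.141, -0.001, 0.162]
force: [0.1, -0.4, -0.8]
width: 0.0338
gripper_force: 0.0
```

Run:
```python
from h import *
f=vision.grab_frame("top")
for p,c,a in handles(f): print(np.round(p,4),round(c,3),round(a))
plan([(.58,.03,.23,.22),(.5728,-.12,.2,.284),(.5728,-.2477,.17,.284)])
f=vision.grab_frame("wrist"); a=cv2.cvtColor(f["color"],cv2.COLOR_RGB2BGR)
cv2.imwrite("pics/w4.png",a)
```

```text
[0.5889 0.1877 0.1892] 0.76 212
[0.5571 0.2408 0.1801] 0.877 202
[ 0.5727 -0.247   0.2761] 0.157 285
[ 0.5689 -0.3638  0.3507] 0.159 290
[0.4799 0.1104 0.1578] 0.16 326
[ 0.4375 -0.2541  0.2795] 0.093 309
[ 0.4424 -0.3825  0.31  ] 0.142 296
[ 0.4311 -0.1322  0.0747] 0.101 307
t 9.70 q6 1.11 pos [0.5884 0.1859 0.2276] yaw 0.162 w 0.0343 gf 0.0 F [-0.2  0.6 -0.4]
   [-0.134, 0.61, -0.01, -0.0, 0.001, -0.074] rows 3.1
   [-0.159, 0.579, 0.12, 0.0, 0.0, -0.081] rows 3.1
   [-0.143, 0.49, 0.12, 0.0, 0.0, 0.0] rows 2.6
```

View pics/w4.png

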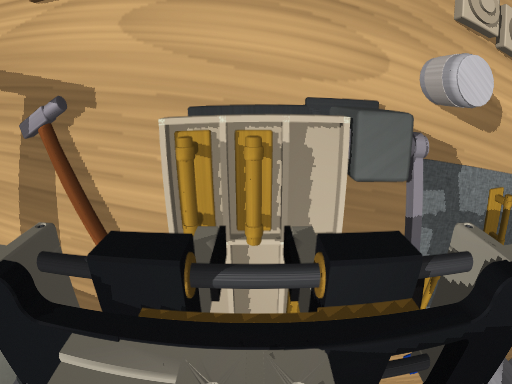

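Run:
```python
from h import *
plan([(.58,-.02,.22,.22),(.5727,-.2473,.15,.281),(.5727,-.2473,.024,.281)])
```

```text
t 9.75 q6 1.11 pos [0.5882 0.1858 0.2271] yaw 0.162 w 0.0340 gf 0.0 F [ 0.1 -0.6  0.5]
   [-0.165, 0.807, 0.029, 0.0, 0.002, -0.074] rows 4.1
   [-0.227, 0.881, 0.28, 0.0, 0.0, -0.078] rows 4.8
   [-0.0, -0.0, 0.504, 0.0, 0.0, 0.0] rows 2.5
```

Open to about 50 mm (count 110) on the way.

Emit:
{"name": "jog_arm", "arguments": {
  "steps": [
    [[110,-0.165,0.807,0.029,0,0,-0.074],[110,-0.165,0.807,0.029,0,0,-0.074],[110,-0.165,0.807,0.029,0,0,-0.074],[110,-0.165,0.807,0.029,0,0,-0.074],[110,-0.165,0.807,0.029,0,0,-0.074],[110,-0.165,0.807,0.029,0,0,-0.074]]
  ]
}}

```text
t: 10.35
eef_pos: [0.5799, -0.0214, 0.2198]
ee_rot: [3.142, 0.002, 0.217]
force: [0.9, -0.3, -0.1]
width: 0.0499
gripper_force: 0.0
```

Emit:
{"name": "jog_arm", "arguments": {
  "steps": [
    [[110,-0.227,0.881,0.28,0,0,-0.078],[110,-0.227,0.881,0.28,0,0,-0.078],[110,-0.227,0.881,0.28,0,0,-0.078],[110,-0.227,0.881,0.28,0,0,-0.078],[110,-0.227,0.881,0.28,0,0,-0.078],[110,-0.227,0.881,0.28,0,0,-0.078],[110,-0.227,0.881,0.28,0,0,-0.078],[110,-0.227,0.881,0.28,0,0,-0.078]]
  ]
}}

```text
t: 11.15
eef_pos: [0.5739, -0.2457, 0.1508]
ee_rot: [-3.142, 0.0, 0.283]
force: [0.6, 0.2, 0.3]
width: 0.0497
gripper_force: 0.0
```

```bash
cat >> h.py <<'E'
def wbar():
    # columns of the brass blob ahead of the fingers in the wrist view: centre per row
    f=vision.grab_frame("wrist"); h=cv2.cvtColor(f["color"],cv2.COLOR_RGB2HSV)
    m=((h[...,0]>14)&(h[...,0]<32)&(h[...,1]>158)).astype(np.uint8)
    n,l,st,ce=cv2.connectedComponentsWithStats(m)
    for i in range(1,n):
        if st[i,4]>600 and st[i,1]<225: print("blob",st[i],ce[i].round(1),f["cx"])
    cv2.imwrite("last_w.png",cv2.cvtColor(f["color"],cv2.COLOR_RGB2BGR))
E
python3 - <<'E'
from h import *
wbar(); plan([(.5727,-.2473,.024,.281)])
E
```

```text
blob [ 239  131   35  108 3320] [255.5 179.7] 254.46545402317287
blob [ 337  166   37   79 2144] [354.8 199.4] 254.46545402317287
t 11.20 q6 1.95 pos [ 0.574  -0.2456  0.1511] yaw 0.283 w 0.0499 gf 0.0 F [0.1 0.3 0.9]
   [-0.007, 0.005, 0.508, 0.0, -0.001, 0.003] rows 2.5
```

Centred. Descend, grip, lift.

Emit:
{"name": "jog_arm", "arguments": {
  "steps": [
    [[110,-0.007,0.003,0.15,0,0,0],[110,-0.007,0.003,0.3,0,0,0],[110,-0.007,0.003,0.42,0,0,0],[110,-0.007,0.003,0.49,0,0,0],[110,-0.007,0.003,0.508,0,0,0],[110,-0.007,0.003,0.508,0,0,0],[110,-0.007,0.003,0.508,0,0,0]]
  ]
}}

```text
t: 11.9
eef_pos: [0.5731, -0.2479, 0.0253]
ee_rot: [3.141, -0.002, 0.283]
force: [-0.1, -1.4, 0.9]
width: 0.05
gripper_force: 0.0
```

Emit:
{"name": "jog_arm", "arguments": {
  "steps": [
    [[255,0,0,0,0,0,0],[255,0,0,0,0,0,0],[255,0,0,0,0,0,0],[255,0,0,0,0,0,0],[255,0,0,0,0,0,0],[255,0,0,0,0,0,0],[255,0,0,0,0,0,0]]
  ]
}}

```text
t: 12.6
eef_pos: [0.5718, -0.2482, 0.0239]
ee_rot: [-3.142, 0.0, 0.281]
force: [-0.8, 1.3, 1.8]
width: 0.0129
gripper_force: 35.0
```

Emit:
{"name": "jog_arm", "arguments": {
  "steps": [
    [[255,0,0,-0.05,0,0,0],[255,0,0,-0.15,0,0,0],[255,0,0,-0.3,0,0,0],[255,0,0,-0.45,0,0,0],[255,0,0,-0.6,0,0,0],[255,0,0,-0.75,0,0,0],[255,0,0,-0.82,0,0,0],[255,0,0,-0.82,0,0,0]]
  ]
}}

```text
t: 13.4
eef_pos: [0.5732, -0.2487, 0.2331]
ee_rot: [3.139, -0.006, 0.282]
force: [0.2, 0.2, -1.4]
width: 0.013
gripper_force: 35.0
```

Run:
```python
from h import *
wbar(); c=cell(3); plan([(.585,-.06,.23,.22),(c[0],c[1],.23,.1625)])
```

```text
blob [ 219  148   65  116 5506] [253.1 196.5] 254.46545402317287
blob [ 320  152   27   82 1848] [333.  188.9] 254.46545402317287
blob [142 199  25  34 734] [153.5 216.3] 254.46545402317287
t 13.45 q6 1.95 pos [ 0.5722 -0.2483  0.2305] yaw 0.281 w 0.0128 gf 35.0 F [-0.6 -0.2 -2.1]
   [0.258, -0.709, 0.002, 0.001, -0.004, 0.078] rows 3.8
   [0.215, -0.722, -0.0, 0.0, -0.0, 0.073] rows 3.8
```

Emit:
{"name": "jog_arm", "arguments": {
  "steps": [
    [[255,0.04,-0.11,0,0,0,0.012],[255,0.085,-0.23,0,0,0,0.025],[255,0.13,-0.35,0,0,0,0.038],[255,0.17,-0.47,0,0,0,0.05],[255,0.215,-0.59,0,0,0,0.065],[255,0.258,-0.709,0,0,0,0.078],[255,0.258,-0.709,0,0,0,0.078]]
  ]
}}

```text
t: 14.15
eef_pos: [0.5839, -0.0571, 0.2271]
ee_rot: [-3.141, 0.002, 0.223]
force: [0.1, 0.1, -1.8]
width: 0.0127
gripper_force: 35.0
```

Emit:
{"name": "jog_arm", "arguments": {
  "steps": [
    [[255,0.035,-0.12,0,0,0,0.012],[255,0.07,-0.24,0,0,0,0.025],[255,0.105,-0.36,0,0,0,0.037],[255,0.14,-0.48,0,0,0,0.049],[255,0.18,-0.6,0,0,0,0.061],[255,0.215,-0.722,0,0,0,0.073],[255,0.215,-0.722,0,0,0,0.073],[255,0.215,-0.722,0,0,0,0.073]]
  ]
}}

```text
t: 14.95
eef_pos: [0.5968, 0.1279, 0.2272]
ee_rot: [3.141, 0.003, 0.164]
force: [-0.2, -0.2, -1.8]
width: 0.0129
gripper_force: 35.0
```

Emit:
{"name": "jog_arm", "arguments": {
  "steps": [
    [[255,0,0,0,0,0,0],[255,0,0,0,0,0,0],[255,0,0,0,0,0,0]]
  ]
}}

```text
t: 15.25
eef_pos: [0.5976, 0.1269, 0.2288]
ee_rot: [3.142, 0.0, 0.162]
force: [-1.0, 0.5, -1.5]
width: 0.0126
gripper_force: 35.0
```

Run:
```python
from h import *
wbar(); c=cell(3); plan([(c[0],c[1],.121,.1625)])
```

```text
blob [ 174  130   40  104 3446] [194.  179.9] 254.46545402317287
blob [ 114  132   47  108 3550] [137.5 181.2] 254.46545402317287
blob [ 224  148   59  116 5434] [253.3 196.2] 254.46545402317287
t 15.30 q6 1.20 pos [0.5976 0.127  0.2289] yaw 0.162 w 0.0129 gf 35.0 F [-0.9 -0.4 -1.3]
   [0.003, -0.004, 0.431, -0.0, -0.0, -0.001] rows 2.2
```

Run:
```python
from h import *
c=place(np.array([[.059,-.0545,.1]]),LIFT,0)[0]; plan([(c[0],c[1],.121,.1625)])
```

```text
t 15.30 q6 1.20 pos [0.5976 0.127  0.2289] yaw 0.162 w 0.0129 gf 35.0 F [-0.9 -0.4 -1.3]
   [-0.009, -0.018, 0.431, -0.0, -0.0, -0.001] rows 2.2
```

Emit:
{"name": "jog_arm", "arguments": {
  "steps": [
    [[255,-0.009,-0.018,0.08,0,0,0],[255,-0.009,-0.018,0.18,0,0,0],[255,-0.009,-0.018,0.28,0,0,0],[255,-0.009,-0.018,0.36,0,0,0],[255,-0.009,-0.018,0.4,0,0,0],[255,-0.009,-0.018,0.42,0,0,0],[255,-0.009,-0.018,0.431,0,0,0],[255,-0.009,-0.018,0.431,0,0,0]]
  ]
}}

```text
t: 16.1
eef_pos: [0.595, 0.132, 0.1216]
ee_rot: [-3.141, -0.001, 0.163]
force: [0.5, -0.0, -0.8]
width: 0.0131
gripper_force: 35.0
```

Emit:
{"name": "jog_arm", "arguments": {
  "steps": [
    [[255,0,0,0,0,0,0],[255,0,0,0.003,0,0,0],[255,0,0,0.003,0,0,0]]
  ]
}}

```text
t: 16.4
eef_pos: [0.5948, 0.132, 0.1207]
ee_rot: [-3.141, -0.001, 0.163]
force: [0.7, 0.0, -1.9]
width: 0.0129
gripper_force: 35.0
```

Emit:
{"name": "jog_arm", "arguments": {
  "steps": [
    [[191,0,0,0,0,0,0],[191,0,0,0,0,0,0],[191,0,0,0,0,0,0],[191,0,0,0,0,0,0]]
  ]
}}

```text
t: 16.8
eef_pos: [0.5948, 0.1319, 0.1205]
ee_rot: [-3.142, -0.0, 0.163]
force: [-0.3, 0.3, -0.8]
width: 0.0218
gripper_force: 0.0
```

Emit:
{"name": "jog_arm", "arguments": {
  "steps": [
    [[191,0,0,-0.08,0,0,0],[191,0,0,-0.2,0,0,0],[191,0,0,-0.32,0,0,0],[150,0,0,-0.43,0,0,0],[110,0,0,-0.43,0,0,0],[110,0,0,-0.43,0,0,0]]
  ]
}}

```text
t: 17.4
eef_pos: [0.5948, 0.1321, 0.2284]
ee_rot: [-3.141, -0.001, 0.163]
force: [-0.1, 0.3, -1.2]
width: 0.0407
gripper_force: 0.0
```

Run:
```python
from h import *
f=vision.grab_frame("top")
for p,c,a in handles(f): print(np.round(p,4),round(c,3),round(a))
wbar()
```

```text
[0.594  0.1325 0.1558] 0.723 215
[0.5664 0.2425 0.2159] 0.932 196
[0.5793 0.1854 0.1383] 1.023 185
[ 0.5697 -0.3638  0.3467] 0.18 284
[0.4804 0.1103 0.1426] 0.161 326
[ 0.4383 -0.2539  0.2898] 0.084 312
[ 0.4424 -0.3817  0.3165] 0.124 301
[ 0.4311 -0.1322  0.062 ] 0.104 306
blob [ 119  129   47  103 3588] [141.9 178.7] 254.46545402317287
blob [ 179  128   40  100 3389] [199.  175.9] 254.46545402317287
blob [ 236  130   38  134 4442] [254.4 192.3] 254.46545402317287
```

View last_w.png

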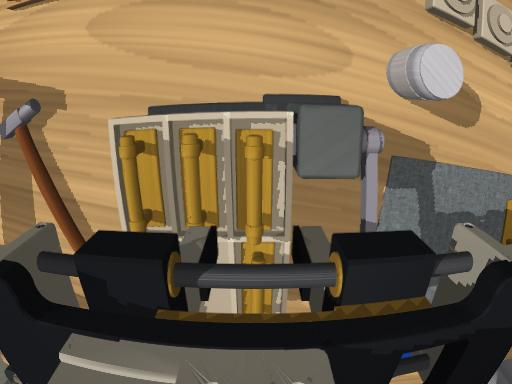

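Run:
```python
from h import *
plan([(.54,-.07,.22,.23),(.4378,-.254,.15,.29)])
```

```text
t 17.50 q6 1.20 pos [0.5941 0.1317 0.2269] yaw 0.163 w 0.0472 gf 0.0 F [-0.1 -0.2 -0.4]
   [-0.344, 0.761, 0.028, 0.0, 0.002, -0.086] rows 4.2
   [-0.566, 0.623, 0.28, 0.0, 0.0, -0.076] rows 4.4
```

Emit:
{"name": "jog_arm", "arguments": {
  "steps": [
    [[110,-0.344,0.761,0.028,0,0,-0.086],[110,-0.344,0.761,0.028,0,0,-0.086],[110,-0.344,0.761,0.028,0,0,-0.086],[110,-0.344,0.761,0.028,0,0,-0.086],[110,-0.344,0.761,0.028,0,0,-0.086],[110,-0.344,0.761,0.028,0,0,-0.086]]
  ]
}}

```text
t: 18.1
eef_pos: [0.5396, -0.0715, 0.2199]
ee_rot: [-3.141, 0.002, 0.228]
force: [0.6, 0.2, -0.3]
width: 0.0496
gripper_force: 0.0
```

Emit:
{"name": "jog_arm", "arguments": {
  "steps": [
    [[110,-0.566,0.623,0.28,0,0,-0.076],[110,-0.566,0.623,0.28,0,0,-0.076],[110,-0.566,0.623,0.28,0,0,-0.076],[110,-0.566,0.623,0.28,0,0,-0.076],[110,-0.566,0.623,0.28,0,0,-0.076],[110,-0.566,0.623,0.28,0,0,-0.076],[110,-0.566,0.623,0.28,0,0,-0.076],[110,-0.566,0.623,0.28,0,0,-0.076]]
  ]
}}

```text
t: 18.9
eef_pos: [0.4394, -0.253, 0.1509]
ee_rot: [3.141, -0.0, 0.291]
force: [-0.1, 0.1, 0.1]
width: 0.0499
gripper_force: 0.0
```

Run:
```python
from h import *
wbar(); plan([(.4378,-.254,.024,.29)])
```

```text
blob [ 373   45   38  102 3477] [391.4  95.1] 254.46545402317287
blob [ 123  105   45  105 3168] [143.9 154.8] 254.46545402317287
blob [ 239  131   35  108 3318] [255.1 179.9] 254.46545402317287
blob [ 347  163   40   70 2252] [366.3 197.5] 254.46545402317287
t 18.95 q6 2.00 pos [ 0.4394 -0.2529  0.1509] yaw 0.292 w 0.0498 gf 0.0 F [-0.5 -0.9 -0.4]
   [-0.008, 0.002, 0.508, 0.0, -0.0, 0.002] rows 2.5
```

Emit:
{"name": "jog_arm", "arguments": {
  "steps": [
    [[110,-0.008,0.002,0.15,0,0,0],[110,-0.008,0.002,0.3,0,0,0],[110,-0.008,0.002,0.42,0,0,0],[110,-0.008,0.002,0.49,0,0,0],[110,-0.008,0.002,0.508,0,0,0],[110,-0.008,0.002,0.508,0,0,0],[110,-0.008,0.002,0.508,0,0,0]]
  ]
}}

```text
t: 19.65
eef_pos: [0.4378, -0.2546, 0.0249]
ee_rot: [3.141, -0.001, 0.291]
force: [0.8, -0.2, -0.6]
width: 0.0493
gripper_force: 0.0
```

Emit:
{"name": "jog_arm", "arguments": {
  "steps": [
    [[255,0,0,0,0,0,0],[255,0,0,0,0,0,0],[255,0,0,0,0,0,0],[255,0,0,0,0,0,0],[255,0,0,0,0,0,0],[255,0,0,0,0,0,0],[255,0,0,0,0,0,0]]
  ]
}}

```text
t: 20.35
eef_pos: [0.4367, -0.2548, 0.0239]
ee_rot: [3.142, -0.0, 0.29]
force: [-0.6, -0.1, 2.4]
width: 0.0132
gripper_force: 35.0
```

Emit:
{"name": "jog_arm", "arguments": {
  "steps": [
    [[255,0,0,-0.05,0,0,0],[255,0,0,-0.15,0,0,0],[255,0,0,-0.3,0,0,0],[255,0,0,-0.45,0,0,0],[255,0,0,-0.6,0,0,0],[255,0,0,-0.75,0,0,0],[255,0,0,-0.82,0,0,0],[255,0,0,-0.82,0,0,0]]
  ]
}}

```text
t: 21.15
eef_pos: [0.438, -0.2552, 0.2316]
ee_rot: [3.139, -0.004, 0.29]
force: [0.9, 0.3, -1.6]
width: 0.0123
gripper_force: 35.0
```

Run:
```python
from h import *
wbar(); c=cell(2); plan([(.45,-.06,.235,.25),(.455,.12,.235,.2),(c[0],c[1],.23,.1625)])
```

```text
blob [ 348   54   29   81 2123] [362.1  94. ] 254.46545402317287
blob [ 147  103   37   83 1980] [164.1 143.1] 254.46545402317287
blob [ 225  148   59  116 5444] [254.  196.2] 254.46545402317287
blob [ 329  149   30   82 1871] [343.2 186.3] 254.46545402317287
t 21.20 q6 2.00 pos [ 0.437  -0.2547  0.2295] yaw 0.290 w 0.0129 gf 35.0 F [-0.4 -0.2 -2.2]
   [0.273, -0.731, -0.022, 0.001, -0.003, 0.051] rows 3.9
   [0.198, -0.693, -0.0, 0.0, -0.0, 0.064] rows 3.6
   [0.089, -0.4, 0.02, 0.0, -0.0, 0.048] rows 2.1
```

Emit:
{"name": "jog_arm", "arguments": {
  "steps": [
    [[255,0.045,-0.12,-0.02,0,0,0.01],[255,0.09,-0.24,-0.02,0,0,0.02],[255,0.135,-0.36,-0.02,0,0,0.025],[255,0.18,-0.48,-0.02,0,0,0.033],[255,0.225,-0.6,-0.02,0,0,0.042],[255,0.273,-0.731,-0.022,0,0,0.051]]
  ]
}}

```text
t: 21.8
eef_pos: [0.4486, -0.0591, 0.2324]
ee_rot: [-3.141, 0.003, 0.249]
force: [0.4, 0.3, -0.8]
width: 0.0126
gripper_force: 35.0
```

Emit:
{"name": "jog_arm", "arguments": {
  "steps": [
    [[255,0.035,-0.12,0,0,0,0.01],[255,0.07,-0.24,0,0,0,0.02],[255,0.1,-0.36,0,0,0,0.03],[255,0.135,-0.48,0,0,0,0.042],[255,0.17,-0.6,0,0,0,0.054],[255,0.198,-0.693,0,0,0,0.064]]
  ]
}}

```text
t: 22.4
eef_pos: [0.4539, 0.1212, 0.2324]
ee_rot: [3.141, 0.003, 0.2]
force: [0.3, -1.3, -1.4]
width: 0.013
gripper_force: 35.0
```

Emit:
{"name": "jog_arm", "arguments": {
  "steps": [
    [[255,0.025,-0.11,0,0,0,0.012],[255,0.05,-0.22,0,0,0,0.025],[255,0.07,-0.32,0.01,0,0,0.037],[255,0.089,-0.4,0.02,0,0,0.048],[255,0.089,-0.4,0.02,0,0,0.048],[255,0.089,-0.4,0.02,0,0,0.048],[255,0.089,-0.4,0.02,0,0,0.048]]
  ]
}}

```text
t: 23.1
eef_pos: [0.4564, 0.2215, 0.2284]
ee_rot: [3.141, 0.002, 0.162]
force: [0.1, 0.6, -1.6]
width: 0.0129
gripper_force: 35.0
```

Run:
```python
from h import *
wbar(); c=cell(2); plan([(c[0],c[1],.121,.1625)])
```

```text
blob [ 232    0   39  108 4017] [250.8  54.2] 254.46545402317287
blob [ 294    0   38  110 3884] [312.9  55.1] 254.46545402317287
blob [ 350    4   39  111 3907] [369.2  60.9] 254.46545402317287
blob [ 344  128   46  107 3563] [366.2 177.2] 254.46545402317287
blob [ 225  148   59  116 5429] [254.1 196.3] 254.46545402317287
t 23.15 q6 0.89 pos [0.4566 0.2216 0.2288] yaw 0.162 w 0.0127 gf 35.0 F [-0.   0.4 -2. ]
   [0.002, -0.003, 0.431, 0.001, 0.001, -0.001] rows 2.2
```

Emit:
{"name": "jog_arm", "arguments": {
  "steps": [
    [[255,0.002,-0.003,0.08,0,0,0],[255,0.002,-0.003,0.18,0,0,0],[255,0.002,-0.003,0.28,0,0,0],[255,0.002,-0.003,0.36,0,0,0],[255,0.002,-0.003,0.4,0,0,0],[255,0.002,-0.003,0.42,0,0,0],[255,0.002,-0.003,0.431,0,0,0],[255,0.002,-0.003,0.431,0,0,0]]
  ]
}}

```text
t: 23.95
eef_pos: [0.4575, 0.2233, 0.122]
ee_rot: [-3.141, -0.001, 0.162]
force: [1.0, 0.9, -1.4]
width: 0.0128
gripper_force: 35.0
```

Emit:
{"name": "jog_arm", "arguments": {
  "steps": [
    [[255,0,0,0,0,0,0],[255,0,0,0.001,0,0,0],[255,0,0,0.001,0,0,0]]
  ]
}}

```text
t: 24.25
eef_pos: [0.4574, 0.2234, 0.1217]
ee_rot: [-3.141, -0.001, 0.162]
force: [-0.5, 1.0, -1.9]
width: 0.0129
gripper_force: 35.0
```

Emit:
{"name": "jog_arm", "arguments": {
  "steps": [
    [[165,0,0,0,0,0,0],[165,0,0,0,0,0,0],[165,0,0,0,0,0,0],[165,0,0,0,0,0,0],[165,0,0,0,0,0,0]]
  ]
}}

```text
t: 24.75
eef_pos: [0.4572, 0.2232, 0.1213]
ee_rot: [3.142, -0.0, 0.162]
force: [-0.4, 0.4, 0.4]
width: 0.0307
gripper_force: 0.0
```

Emit:
{"name": "jog_arm", "arguments": {
  "steps": [
    [[165,0,0,-0.08,0,0,0],[165,0,0,-0.2,0,0,0],[165,0,0,-0.32,0,0,0],[150,0,0,-0.43,0,0,0],[110,0,0,-0.43,0,0,0],[110,0,0,-0.43,0,0,0]]
  ]
}}

```text
t: 25.35
eef_pos: [0.4573, 0.2234, 0.2293]
ee_rot: [-3.141, -0.001, 0.162]
force: [0.0, 0.2, -1.6]
width: 0.0462
gripper_force: 0.0
```

Run:
```python
from h import *
f=vision.grab_frame("top")
for p,c,a in handles(f): print(np.round(p,4),round(c,3),round(a))
wbar(); plan([(.46,0.04,.23,.1),(.4311,-.1322,.15,.063)])
```

```text
[0.5971 0.1329 0.1823] 0.183 312
[0.5939 0.1879 0.181 ] 0.382 270
[0.5894 0.2453 0.2328] 0.501 250
[ 0.5694 -0.3631  0.3319] 0.139 295
[0.4802 0.1103 0.1573] 0.164 324
[ 0.442  -0.3826  0.3074] 0.136 298
[ 0.4312 -0.1324  0.0656] 0.136 296
blob [ 233    0   39  109 4020] [252.4  54.8] 254.46545402317287
blob [ 296    0   37  110 3866] [314.4  55.8] 254.46545402317287
blob [ 351    5   40  111 3934] [370.7  61.9] 254.46545402317287
blob [ 236  129   37  115 3761] [254.  181.4] 254.46545402317287
blob [ 345  129   46  103 3528] [367.5 178. ] 254.46545402317287
t 25.45 q6 0.89 pos [0.4567 0.2228 0.228 ] yaw 0.162 w 0.0490 gf 0.0 F [-0.5 -0.4 -0.1]
   [-0.105, 0.724, -0.008, 0.001, 0.002, 0.079] rows 3.7
   [-0.184, 0.674, 0.32, 0.0, -0.0, 0.047] rows 3.8
```

Emit:
{"name": "jog_arm", "arguments": {
  "steps": [
    [[110,-0.105,0.724,-0.008,0,0,0.079],[110,-0.105,0.724,-0.008,0,0,0.079],[110,-0.105,0.724,-0.008,0,0,0.079],[110,-0.105,0.724,-0.008,0,0,0.079],[110,-0.105,0.724,-0.008,0,0,0.079],[110,-0.105,0.724,-0.008,0,0,0.079]]
  ]
}}

```text
t: 26.05
eef_pos: [0.4602, 0.0396, 0.2301]
ee_rot: [3.141, 0.001, 0.098]
force: [-0.5, 0.1, -0.4]
width: 0.0497
gripper_force: 0.0
```

Emit:
{"name": "jog_arm", "arguments": {
  "steps": [
    [[110,-0.184,0.674,0,0,0,0.047],[110,-0.184,0.674,0,0,0,0.047],[110,-0.184,0.674,0,0,0,0.047],[110,-0.184,0.674,0.1,0,0,0.047],[110,-0.184,0.674,0.32,0,0,0.047],[110,-0.184,0.674,0.32,0,0,0.047],[110,-0.184,0.674,0.32,0,0,0.047],[110,-0.184,0.674,0.32,0,0,0.047]]
  ]
}}

```text
t: 26.85
eef_pos: [0.4332, -0.1312, 0.1524]
ee_rot: [3.141, -0.002, 0.065]
force: [0.0, 1.2, 0.2]
width: 0.0497
gripper_force: 0.0
```

Run:
```python
from h import *
wbar(); plan([(.4311,-.1323,.024,.065)])
```

```text
blob [ 439   37   48   90 2986] [463.3  81. ] 254.46545402317287
blob [   0   86   22  111 1232] [  6.6 157.3] 254.46545402317287
blob [ 239  131   34  108 3279] [255.4 180.1] 254.46545402317287
blob [ 441  143   35   82 2428] [458.  183.9] 254.46545402317287
t 26.90 q6 1.49 pos [ 0.4334 -0.1311  0.1526] yaw 0.065 w 0.0497 gf 0.0 F [-0.1 -0.7  0.9]
   [-0.011, 0.004, 0.515, 0.001, -0.003, 0.0] rows 2.6
```

Emit:
{"name": "jog_arm", "arguments": {
  "steps": [
    [[110,-0.009,0.003,0.15,0,0,0],[110,-0.009,0.003,0.3,0,0,0],[110,-0.009,0.003,0.42,0,0,0],[110,-0.009,0.003,0.49,0,0,0],[110,-0.009,0.003,0.508,0,0,0],[110,-0.009,0.003,0.508,0,0,0],[110,-0.009,0.003,0.508,0,0,0]]
  ]
}}

```text
t: 27.6
eef_pos: [0.4309, -0.1325, 0.0252]
ee_rot: [3.142, -0.003, 0.064]
force: [1.0, -0.4, 0.4]
width: 0.0498
gripper_force: 0.0
```

Emit:
{"name": "jog_arm", "arguments": {
  "steps": [
    [[255,0,0,0,0,0,0],[255,0,0,0,0,0,0],[255,0,0,0,0,0,0],[255,0,0,0,0,0,0],[255,0,0,0,0,0,0],[255,0,0,0,0,0,0],[255,0,0,0,0,0,0]]
  ]
}}

```text
t: 28.3
eef_pos: [0.4294, -0.1328, 0.0239]
ee_rot: [-3.142, -0.0, 0.063]
force: [-0.7, 1.4, 2.9]
width: 0.0135
gripper_force: 35.0
```

Emit:
{"name": "jog_arm", "arguments": {
  "steps": [
    [[255,0,0,-0.05,0,0,0],[255,0,0,-0.15,0,0,0],[255,0,0,-0.3,0,0,0],[255,0,0,-0.45,0,0,0],[255,0,0,-0.6,0,0,0],[255,0,0,-0.75,0,0,0],[255,0,0,-0.83,0,0,0],[255,0,0,-0.83,0,0,0]]
  ]
}}

```text
t: 29.1
eef_pos: [0.4308, -0.1328, 0.2342]
ee_rot: [3.141, -0.005, 0.063]
force: [-0.7, 0.4, -3.1]
width: 0.0128
gripper_force: 35.0
```

Run:
```python
from h import *
wbar(); c=cell(1); plan([(.455,.02,.235,.12),(c[0],c[1],.235,.1625)])
```

```text
blob [   0    0   50   89 3651] [23.6 40.7] 254.46545402317287
blob [ 405   44   41   74 1995] [426.2  80.6] 254.46545402317287
blob [  19   83   48   97 3092] [ 42.  130.5] 254.46545402317287
blob [ 409  133   31   75 1756] [424.9 168.3] 254.46545402317287
blob [ 225  147   59  117 5479] [253.9 195.7] 254.46545402317287
t 29.15 q6 1.49 pos [ 0.4297 -0.1327  0.2321] yaw 0.063 w 0.0128 gf 35.0 F [-0.3  0.7 -2.4]
   [0.139, -0.603, -0.011, -0.001, -0.003, -0.073] rows 3.1
   [0.114, -0.571, -0.0, 0.0, 0.0, -0.054] rows 2.9
```

Emit:
{"name": "jog_arm", "arguments": {
  "steps": [
    [[255,0.023,-0.1,-0.01,0,0,-0.012],[255,0.046,-0.2,-0.01,0,0,-0.024],[255,0.07,-0.3,-0.01,0,0,-0.036],[255,0.093,-0.4,-0.01,0,0,-0.048],[255,0.116,-0.5,-0.01,0,0,-0.06],[255,0.139,-0.603,-0.01,0,0,-0.073]]
  ]
}}

```text
t: 29.75
eef_pos: [0.4536, 0.0206, 0.2319]
ee_rot: [3.141, 0.003, 0.121]
force: [0.0, -0.2, -1.3]
width: 0.0131
gripper_force: 35.0
```

Emit:
{"name": "jog_arm", "arguments": {
  "steps": [
    [[255,0.02,-0.1,0,0,0,-0.01],[255,0.04,-0.2,0,0,0,-0.02],[255,0.06,-0.3,0,0,0,-0.03],[255,0.08,-0.4,0,0,0,-0.04],[255,0.1,-0.5,0,0,0,-0.047],[255,0.114,-0.571,0,0,0,-0.054],[255,0.114,-0.571,0,0,0,-0.054],[255,0.114,-0.571,0,0,0,-0.054]]
  ]
}}

```text
t: 30.55
eef_pos: [0.4651, 0.1648, 0.2327]
ee_rot: [3.141, 0.002, 0.163]
force: [0.5, -1.1, -1.4]
width: 0.0133
gripper_force: 35.0
```

Emit:
{"name": "jog_arm", "arguments": {
  "steps": [
    [[255,0,0,0,0,0,0],[255,0,0,0,0,0,0],[255,0,0,0,0,0,0]]
  ]
}}

```text
t: 30.85
eef_pos: [0.4657, 0.1644, 0.2339]
ee_rot: [-3.141, -0.0, 0.162]
force: [0.3, -0.8, -1.7]
width: 0.0127
gripper_force: 35.0
```

Run:
```python
from h import *
wbar(); c=cell(1); plan([(c[0],c[1],.121,.1625)])
```

```text
blob [ 173    0   37  110 3711] [191.1  55.8] 254.46545402317287
blob [ 234    0   37  108 3884] [252.   54.9] 254.46545402317287
blob [ 291    0   36  112 3813] [308.7  57.2] 254.46545402317287
blob [ 290  125   40  109 3454] [309.2 175.7] 254.46545402317287
blob [ 177  129   38  105 3381] [196.  178.3] 254.46545402317287
blob [ 224  147   60  117 5490] [253.7 195.7] 254.46545402317287
t 30.90 q6 0.99 pos [0.4657 0.1645 0.2339] yaw 0.162 w 0.0130 gf 35.0 F [ 0.6  0.3 -2.3]
   [0.003, -0.002, 0.452, -0.0, -0.0, -0.0] rows 2.3
```

Emit:
{"name": "jog_arm", "arguments": {
  "steps": [
    [[255,0.003,-0.002,0.1,0,0,0],[255,0.003,-0.002,0.2,0,0,0],[255,0.003,-0.002,0.3,0,0,0],[255,0.003,-0.002,0.38,0,0,0],[255,0.003,-0.002,0.42,0,0,0],[255,0.003,-0.002,0.44,0,0,0],[255,0.003,-0.002,0.452,0,0,0],[255,0.003,-0.002,0.452,0,0,0]]
  ]
}}

```text
t: 31.7
eef_pos: [0.4667, 0.1658, 0.1213]
ee_rot: [-3.141, -0.001, 0.163]
force: [0.7, -0.7, -0.9]
width: 0.0132
gripper_force: 35.0
```

Emit:
{"name": "jog_arm", "arguments": {
  "steps": [
    [[255,0,0,0,0,0,0],[255,0,0,0.001,0,0,0],[255,0,0,0.001,0,0,0]]
  ]
}}

```text
t: 32.0
eef_pos: [0.4665, 0.1658, 0.121]
ee_rot: [-3.141, -0.001, 0.163]
force: [0.2, -0.3, -1.3]
width: 0.0132
gripper_force: 35.0
```

Emit:
{"name": "jog_arm", "arguments": {
  "steps": [
    [[165,0,0,0,0,0,0],[165,0,0,0,0,0,0],[165,0,0,0,0,0,0],[165,0,0,0,0,0,0],[165,0,0,0,0,0,0]]
  ]
}}

```text
t: 32.5
eef_pos: [0.4664, 0.1656, 0.1206]
ee_rot: [-3.142, -0.0, 0.163]
force: [0.7, 0.1, 0.0]
width: 0.031
gripper_force: 0.0
```

Emit:
{"name": "jog_arm", "arguments": {
  "steps": [
    [[165,0,0,-0.08,0,0,0],[165,0,0,-0.2,0,0,0],[165,0,0,-0.32,0,0,0],[165,0,0,-0.45,0,0,0],[165,0,0,-0.5,0,0,0],[165,0,0,-0.5,0,0,0]]
  ]
}}

```text
t: 33.1
eef_pos: [0.4672, 0.1662, 0.2476]
ee_rot: [-3.14, -0.004, 0.163]
force: [-1.0, -0.0, -0.7]
width: 0.0309
gripper_force: 0.0
```

Run:
```python
from h import *
f=vision.grab_frame("top")
for p,c,a in handles(f): print(np.round(p,4),round(c,3),round(a))
wbar()
g=place(np.array([[-.068,-.170,.158]]),LIFT,0)[0]; print("grip",g)
y1=LIFT[2]-np.pi/2; y2=LIFT[2]+np.pi/2
for y in(y1,y2): plan([(.48,.05,.25,(y+LIFT[2])/2),(g[0],g[1],.19,y),(g[0],g[1],.165,y)])
```

```text
[0.5999 0.1331 0.1624] 0.375 269
[ 0.5697 -0.3637  0.3462] 0.137 295
[0.4506 0.1054 0.2199] 1.45 155
[0.4298 0.221  0.053 ] 1.465 157
[0.4573 0.1642 0.1661] 1.407 159
[ 0.4425 -0.3822  0.3206] 0.151 294
blob [ 236    0   36  109 3700] [253.4  56.5] 254.46545402317287
blob [ 178    2   36  108 3500] [194.9  57.8] 254.46545402317287
blob [ 291    4   35  108 3550] [308.1  59.6] 254.46545402317287
blob [ 290  126   38  107 3184] [308.5 173.9] 254.46545402317287
blob [ 182  129   36  105 3157] [199.5 176.8] 254.46545402317287
blob [ 238  128   34  108 3353] [254.5 177.2] 254.46545402317287
grip [ 0.48789942 -0.00356184  0.158     ]
t 33.20 q6 0.99 pos [0.4659 0.1655 0.2449] yaw 0.163 w 0.0309 gf 0.0 F [-0.4  0.9 -0.5]
   [-0.019, 0.465, -0.02, 0.0, 0.001, 1.0] rows 5.2
   [0.151, 0.156, 0.24, 0.0, -0.0, 1.0] rows 5.2
   [0.0, -0.0, 0.1, 0.0, 0.0, 0.0] rows 0.5
t 33.20 q6 0.99 pos [0.4659 0.1655 0.2449] yaw 0.163 w 0.0309 gf 0.0 F [-0.4  0.9 -0.5]
   [-0.019, 0.465, -0.02, -0.001, 0.001, -1.0] rows 5.2
   [-0.156, 0.151, 0.24, 0.0, 0.0, -1.0] rows 5.2
   [0.0, -0.0, 0.1, 0.0, 0.0, 0.0] rows 0.5
```

View last_w.png

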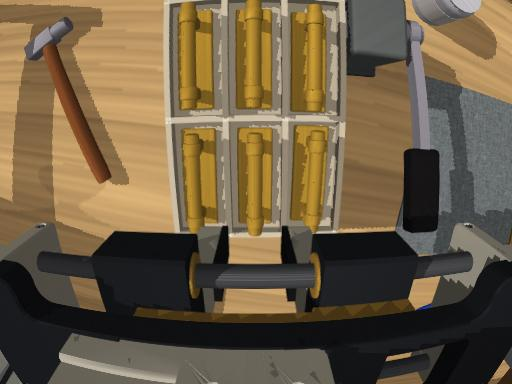

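Emit:
{"name": "jog_arm", "arguments": {
  "steps": [
    [[255,-0.019,0.465,-0.02,0,0,0.999],[255,-0.019,0.465,-0.02,0,0,0.999],[255,-0.019,0.465,-0.02,0,0,0.999],[255,-0.019,0.465,-0.02,0,0,0.999],[255,-0.019,0.465,-0.02,0,0,0.999],[255,-0.019,0.465,-0.02,0,0,0.999],[255,-0.019,0.465,-0.02,0,0,0.999],[255,-0.019,0.465,-0.02,0,0,0.999]]
  ]
}}

```text
t: 34.0
eef_pos: [0.4801, 0.05, 0.2495]
ee_rot: [3.14, 0.001, -0.62]
force: [-0.4, -0.2, 0.3]
width: 0.0006
gripper_force: 0.0
```

Emit:
{"name": "jog_arm", "arguments": {
  "steps": [
    [[255,0.151,0.156,0.1,0,0,0.999],[255,0.151,0.156,0.1,0,0,0.999],[255,0.151,0.156,0.1,0,0,0.999],[255,0.151,0.156,0.1,0,0,0.999],[255,0.151,0.156,0.2,0,0,0.999],[255,0.151,0.156,0.2,0,0,0.999],[255,0.151,0.156,0.2,0,0,0.999],[255,0.151,0.156,0.2,0,0,0.999]]
  ]
}}

```text
t: 34.8
eef_pos: [0.4886, -0.0035, 0.2005]
ee_rot: [3.142, -0.0, -1.404]
force: [0.1, -0.3, 0.5]
width: 0.0005
gripper_force: 0.0
```

Run:
```python
from h import *
g=place(np.array([[-.068,-.170,.158]]),LIFT,0)[0]; y=LIFT[2]-np.pi/2
plan([(g[0],g[1],.165,y),(g[0],g[1],.072,y)])
f=vision.grab_frame("side"); b=cv2.cvtColor(f["color"],cv2.COLOR_RGB2BGR)[110:230,170:350]
cv2.imwrite("pics/s5.png",cv2.resize(b,(720,480),interpolation=cv2.INTER_CUBIC))
```

```text
t 34.80 q6 -0.23 pos [ 0.4886 -0.0035  0.2005] yaw -1.404 w 0.0005 gf 0.0 F [ 0.1 -0.3  0.5]
   [-0.0, 0.003, 0.142, 0.0, -0.0, 0.006] rows 0.7
   [0.0, -0.0, 0.372, 0.0, 0.0, 0.0] rows 1.9
```

View pics/s5.png

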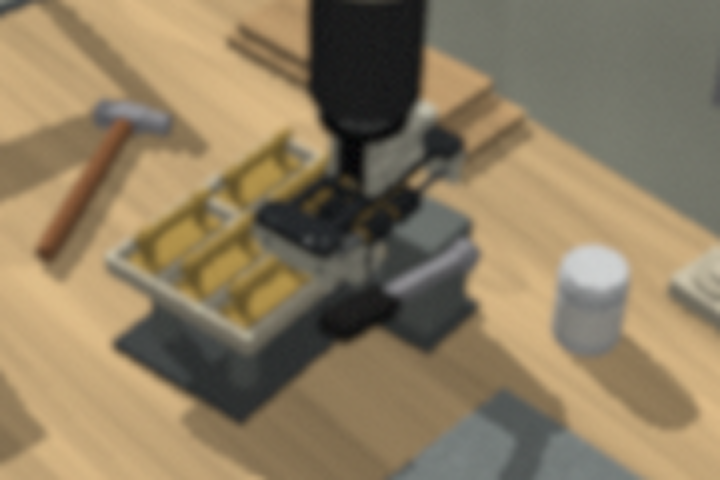

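Emit:
{"name": "jog_arm", "arguments": {
  "steps": [
    [[255,0,0.003,0.08,0,0,0],[255,0,0.003,0.14,0,0,0],[255,0,0.003,0.2,0,0,0],[255,0,0.003,0.27,0,0,0],[255,0,0.003,0.34,0,0,0],[255,0,0.003,0.41,0,0,0],[255,0,0.003,0.47,0,0,0],[255,0,0.003,0.49,0,0,0]]
  ]
}}

```text
t: 35.65
eef_pos: [0.4879, -0.004, 0.0782]
ee_rot: [3.142, -0.001, -1.404]
force: [-3.4, -2.4, 9.6]
width: 0.0002
gripper_force: 5.4
```

Emit:
{"name": "jog_arm", "arguments": {
  "steps": [
    [[255,0,0,0.008,0,0,0],[255,0,0,0.014,0,0,0],[255,0,0,0.014,0,0,0]]
  ]
}}

```text
t: 35.95
eef_pos: [0.4883, -0.0039, 0.0758]
ee_rot: [-3.141, -0.001, -1.404]
force: [-3.7, -1.5, 12.3]
width: 0.0001
gripper_force: 6.5
```

Emit:
{"name": "jog_arm", "arguments": {
  "steps": [
    [[255,0,0,0.008,0,0,0],[255,0,0,0.008,0,0,0],[255,0,0,0.008,0,0,0]]
  ]
}}

```text
t: 36.25
eef_pos: [0.4885, -0.004, 0.075]
ee_rot: [-3.14, -0.001, -1.404]
force: [-9.4, -2.4, 24.5]
width: 0.0001
gripper_force: 12.7
```

Emit:
{"name": "jog_arm", "arguments": {
  "steps": [
    [[255,0,0,0.008,0,0,0],[255,0,0,0.008,0,0,0],[255,0,0,0.008,0,0,0]]
  ]
}}

```text
t: 36.55
eef_pos: [0.4886, -0.004, 0.0746]
ee_rot: [-3.139, -0.001, -1.403]
force: [-15.4, -0.2, 42.9]
width: 0.0003
gripper_force: 22.7
```

Emit:
{"name": "jog_arm", "arguments": {
  "steps": [
    [[255,0,0,-0.1,0,0,0],[255,0,0,-0.2,0,0,0],[255,0,0,-0.3,0,0,0],[255,0,0,-0.4,0,0,0],[255,0,0,-0.48,0,0,0],[255,0,0,-0.52,0,0,0],[255,0,0,-0.52,0,0,0],[255,0,0,-0.52,0,0,0]]
  ]
}}

```text
t: 37.35
eef_pos: [0.4873, -0.0037, 0.1998]
ee_rot: [3.141, 0.0, -1.406]
force: [-0.1, 0.7, -0.1]
width: 0.0007
gripper_force: 0.0
```

```bash
cat > l.py <<'E'
from h import *
import sys
plan([])
T=pickle.load(open("side0.pkl","rb")); 
f=vision.grab_frame("side"); b=cv2.cvtColor(f["color"],cv2.COLOR_RGB2BGR)[110:230,170:350]
cv2.imwrite(f"pics/{sys.argv[1]}.png",cv2.resize(b,(720,480),interpolation=cv2.INTER_CUBIC))
# tray height: shift of the tray's near-left rim corner along its projected vertical
c0=place(np.array([[-.127,.09,.114]]),LIFT,0); a=proj(T,c0)[0]; d=proj(T,c0+[0,0,.08])[0]-a
def patch(g,x): return cv2.getRectSubPix(cv2.cvtColor(g["color"],cv2.COLOR_RGB2GRAY),(15,15),tuple(map(float,x))).astype(np.float32)
ref=patch(T,a)
sc=[(cv2.matchTemplate(patch(f,a+d*h/.08),ref,cv2.TM_CCOEFF_NORMED)[0,0],h) for h in np.arange(-.01,.1,.0025)]
print("tray height",max(sc))
E
python3 l.py s6
```

```text
t 37.35 q6 -0.23 pos [ 0.4873 -0.0037  0.1998] yaw -1.406 w 0.0007 gf 0.0 F [-0.1  0.7 -0.1]
tray height (np.float32(0.89483356), np.float64(0.012500000000000006))
```

View pics/s6.png

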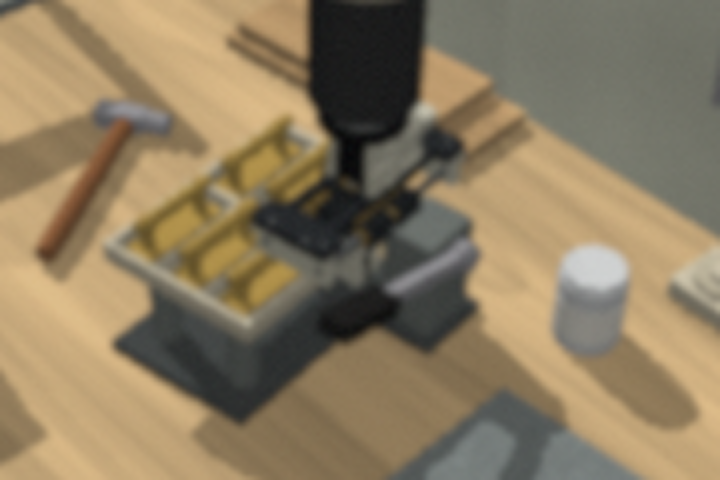

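Emit:
{"name": "jog_arm", "arguments": {
  "steps": [
    [[255,0,0,0.08,0,0,0],[255,0,0,0.15,0,0,0],[255,0,0,0.22,0,0,0],[255,0,0,0.29,0,0,0],[255,0,0,0.36,0,0,0],[255,0,0,0.43,0,0,0],[255,0,0,0.48,0,0,0],[255,0,0,0.505,0,0,0]]
  ]
}}

```text
t: 38.2
eef_pos: [0.4872, -0.0044, 0.0739]
ee_rot: [3.139, -0.002, -1.405]
force: [-22.2, 0.2, 68.4]
width: 0.0006
gripper_force: 36.6
```

Emit:
{"name": "jog_arm", "arguments": {
  "steps": [
    [[255,0,0,0.006,0,0,0],[255,0,0,0.011,0,0,0],[255,0,0,0.011,0,0,0],[255,0,0,0.011,0,0,0]]
  ]
}}

```text
t: 38.6
eef_pos: [0.4871, -0.0044, 0.0742]
ee_rot: [3.141, -0.002, -1.405]
force: [-18.3, 0.3, 46.6]
width: 0.0001
gripper_force: 24.8
```

Emit:
{"name": "jog_arm", "arguments": {
  "steps": [
    [[255,0,0,-0.1,0,0,0],[255,0,0,-0.2,0,0,0],[255,0,0,-0.3,0,0,0],[255,0,0,-0.4,0,0,0],[255,0,0,-0.48,0,0,0],[255,0,0,-0.516,0,0,0],[255,0,0,-0.516,0,0,0],[255,0,0,-0.516,0,0,0]]
  ]
}}

```text
t: 39.4
eef_pos: [0.487, -0.0038, 0.1991]
ee_rot: [3.14, 0.0, -1.407]
force: [0.0, -0.1, -0.4]
width: 0.0004
gripper_force: 0.0
```

```bash
python3 l.py s7
```

```text
t 39.40 q6 -0.23 pos [ 0.487  -0.0038  0.1991] yaw -1.407 w 0.0004 gf 0.0 F [ 0.  -0.1 -0.4]
tray height (np.float32(0.75837874), np.float64(0.027500000000000004))
```

Emit:
{"name": "jog_arm", "arguments": {
  "steps": [
    [[255,0,0,0.09,0,0,0],[255,0,0,0.17,0,0,0],[255,0,0,0.25,0,0,0],[255,0,0,0.33,0,0,0],[255,0,0,0.4,0,0,0],[255,0,0,0.45,0,0,0],[255,0,0,0.475,0,0,0],[255,0,0,0.485,0,0,0]]
  ]
}}

```text
t: 40.25
eef_pos: [0.4862, -0.0045, 0.0781]
ee_rot: [3.138, -0.001, -1.406]
force: [-4.8, -0.3, 12.4]
width: 0.0006
gripper_force: 6.6
```

Emit:
{"name": "jog_arm", "arguments": {
  "steps": [
    [[255,0,0,0.006,0,0,0],[255,0,0,0.012,0,0,0],[255,0,0,0.018,0,0,0],[255,0,0,0.023,0,0,0],[255,0,0,0.023,0,0,0],[255,0,0,0.023,0,0,0]]
  ]
}}

```text
t: 40.85
eef_pos: [0.4869, -0.0044, 0.0746]
ee_rot: [3.14, -0.001, -1.405]
force: [-10.8, -1.0, 27.9]
width: 0.0009
gripper_force: 15.1
```

Emit:
{"name": "jog_arm", "arguments": {
  "steps": [
    [[255,0,0,-0.1,0,0,0],[255,0,0,-0.2,0,0,0],[255,0,0,-0.3,0,0,0],[255,0,0,-0.4,0,0,0],[255,0,0,-0.48,0,0,0],[255,0,0,-0.508,0,0,0],[255,0,0,-0.508,0,0,0],[255,0,0,-0.508,0,0,0]]
  ]
}}

```text
t: 41.65
eef_pos: [0.4869, -0.0038, 0.199]
ee_rot: [3.139, -0.0, -1.407]
force: [-0.9, -0.6, -0.3]
width: 0.0006
gripper_force: 0.0
```

```bash
python3 l.py s8
```

```text
t 41.65 q6 -0.23 pos [ 0.4869 -0.0038  0.199 ] yaw -1.407 w 0.0006 gf 0.0 F [-0.9 -0.6 -0.3]
tray height (np.float32(0.5704054), np.float64(0.04000000000000001))
```

Three strokes done, tray rising as expected; strokes four and five.

Emit:
{"name": "jog_arm", "arguments": {
  "steps": [
    [[255,0,0,0.09,0,0,0],[255,0,0,0.17,0,0,0],[255,0,0,0.25,0,0,0],[255,0,0,0.33,0,0,0],[255,0,0,0.4,0,0,0],[255,0,0,0.45,0,0,0],[255,0,0,0.475,0,0,0],[255,0,0,0.485,0,0,0]]
  ]
}}

```text
t: 42.5
eef_pos: [0.4861, -0.0045, 0.0781]
ee_rot: [3.138, -0.001, -1.406]
force: [-4.9, -0.1, 11.8]
width: 0.0003
gripper_force: 6.7
```

Emit:
{"name": "jog_arm", "arguments": {
  "steps": [
    [[255,0,0,0.006,0,0,0],[255,0,0,0.012,0,0,0],[255,0,0,0.018,0,0,0],[255,0,0,0.023,0,0,0],[255,0,0,0.023,0,0,0],[255,0,0,0.023,0,0,0]]
  ]
}}

```text
t: 43.1
eef_pos: [0.4868, -0.0044, 0.0746]
ee_rot: [3.14, -0.001, -1.405]
force: [-10.5, 0.4, 28.0]
width: 0.0007
gripper_force: 15.0
```

Emit:
{"name": "jog_arm", "arguments": {
  "steps": [
    [[255,0,0,-0.1,0,0,0],[255,0,0,-0.2,0,0,0],[255,0,0,-0.3,0,0,0],[255,0,0,-0.4,0,0,0],[255,0,0,-0.48,0,0,0],[255,0,0,-0.508,0,0,0],[255,0,0,-0.508,0,0,0],[255,0,0,-0.508,0,0,0]]
  ]
}}

```text
t: 43.9
eef_pos: [0.487, -0.0039, 0.199]
ee_rot: [3.139, -0.0, -1.407]
force: [0.3, 0.2, -0.3]
width: 0.0003
gripper_force: 0.0
```

Emit:
{"name": "jog_arm", "arguments": {
  "steps": [
    [[255,0,0,0.09,0,0,0],[255,0,0,0.17,0,0,0],[255,0,0,0.25,0,0,0],[255,0,0,0.33,0,0,0],[255,0,0,0.4,0,0,0],[255,0,0,0.45,0,0,0],[255,0,0,0.475,0,0,0],[255,0,0,0.485,0,0,0]]
  ]
}}

```text
t: 44.7
eef_pos: [0.4859, -0.0045, 0.0778]
ee_rot: [3.137, -0.001, -1.406]
force: [-5.5, -0.7, 13.0]
width: 0.0006
gripper_force: 6.7
```

Emit:
{"name": "jog_arm", "arguments": {
  "steps": [
    [[255,0,0,0.006,0,0,0],[255,0,0,0.012,0,0,0],[255,0,0,0.018,0,0,0],[255,0,0,0.023,0,0,0],[255,0,0,0.023,0,0,0],[255,0,0,0.023,0,0,0]]
  ]
}}

```text
t: 45.3
eef_pos: [0.4866, -0.0045, 0.0744]
ee_rot: [3.139, -0.001, -1.405]
force: [-12.0, -0.2, 29.2]
width: 0.0003
gripper_force: 16.0
```

Emit:
{"name": "jog_arm", "arguments": {
  "steps": [
    [[255,0,0,-0.1,0,0,0],[255,0,0,-0.2,0,0,0],[255,0,0,-0.3,0,0,0],[255,0,0,-0.4,0,0,0],[255,0,0,-0.48,0,0,0],[255,0,0,-0.508,0,0,0],[255,0,0,-0.508,0,0,0],[255,0,0,-0.508,0,0,0]]
  ]
}}

```text
t: 46.1
eef_pos: [0.4869, -0.0038, 0.1989]
ee_rot: [3.139, -0.0, -1.407]
force: [0.6, 0.3, -0.7]
width: 0.0005
gripper_force: 0.0
```

```bash
python3 l.py s9
```

```text
t 46.10 q6 -0.23 pos [ 0.4869 -0.0038  0.1989] yaw -1.407 w 0.0005 gf 0.0 F [ 0.6  0.3 -0.7]
tray height (np.float32(0.7064378), np.float64(-0.004999999999999999))
```

View pics/s9.png

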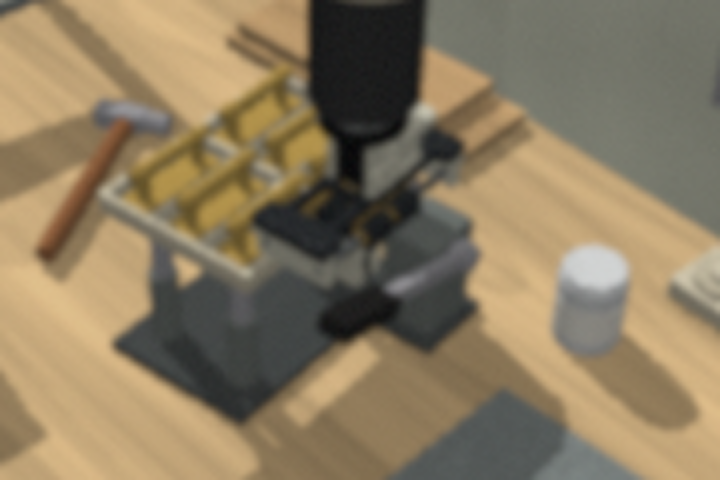

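Emit:
{"name": "jog_arm", "arguments": {
  "steps": [
    [[255,0,0,0.09,0,0,0],[255,0,0,0.17,0,0,0],[255,0,0,0.25,0,0,0],[255,0,0,0.33,0,0,0],[255,0,0,0.4,0,0,0],[255,0,0,0.45,0,0,0],[255,0,0,0.475,0,0,0],[255,0,0,0.485,0,0,0]]
  ]
}}

```text
t: 46.95
eef_pos: [0.4878, -0.004, 0.0787]
ee_rot: [3.141, -0.001, -1.406]
force: [-3.2, -1.0, 11.3]
width: 0.0005
gripper_force: 5.5
```

Emit:
{"name": "jog_arm", "arguments": {
  "steps": [
    [[255,0,0,0.006,0,0,0],[255,0,0,0.012,0,0,0],[255,0,0,0.018,0,0,0],[255,0,0,0.023,0,0,0],[255,0,0,0.023,0,0,0],[255,0,0,0.023,0,0,0]]
  ]
}}

```text
t: 47.55
eef_pos: [0.4884, -0.0039, 0.0751]
ee_rot: [-3.14, -0.001, -1.405]
force: [-6.5, -0.3, 23.3]
width: 0.0006
gripper_force: 12.1
```

Emit:
{"name": "jog_arm", "arguments": {
  "steps": [
    [[255,0,0,-0.1,0,0,0],[255,0,0,-0.2,0,0,0],[255,0,0,-0.3,0,0,0],[255,0,0,-0.4,0,0,0],[255,0,0,-0.48,0,0,0],[255,0,0,-0.508,0,0,0],[255,0,0,-0.508,0,0,0],[255,0,0,-0.508,0,0,0]]
  ]
}}

```text
t: 48.35
eef_pos: [0.487, -0.0038, 0.1992]
ee_rot: [3.14, 0.0, -1.407]
force: [-0.4, -0.4, -0.8]
width: 0.0006
gripper_force: 0.0
```

```bash
python3 l.py s10
python3 - <<'E'
from h import *
a,b=[cv2.imread(f"pics/{n}.png",0) for n in("s9","s10")]
for n in ("s7","s8","s9"): print(n,cv2.phaseCorrelate(np.float32(cv2.imread(f"pics/{n}.png",0)[60:300,90:260]),np.float32(b[60:300,90:260])), np.abs(cv2.imread(f"pics/{n}.png",0).astype(int)-b)[60:300,90:260].mean())
plan([(.47,-.1,.28,LIFT[2]-np.pi/2),(.45,-.3,.3,LIFT[2]-np.pi/2)])
E
```

```text
t 48.35 q6 -0.23 pos [ 0.487  -0.0038  0.1992] yaw -1.407 w 0.0006 gf 0.0 F [-0.4 -0.4 -0.8]
tray height (np.float32(0.7091169), np.float64(-0.004999999999999999))
s7 ((0.21971551470429063, 0.05601047963763506), 0.35980083889431425) 18.987426470588236
s8 ((0.20818736044334685, -0.028370844758498492), 0.35447969648573135) 18.277254901960784
s9 ((0.009322794339041707, 0.06205846280030869), 0.7261037501582392) 0.6153186274509804
t 48.40 q6 -0.23 pos [ 0.4869 -0.0039  0.1991] yaw -1.407 w 0.0005 gf 0.0 F [ 0.5 -0.6  0.1]
   [0.368, 0.13, -0.323, 0.003, -0.0, 0.002] rows 2.5
   [0.777, 0.208, -0.08, 0.0, 0.0, 0.0] rows 4.0
```

Tray did not move in the sixth stroke (s9 and s10 are identical), so it is fully up. Retract clear.

Emit:
{"name": "jog_arm", "arguments": {
  "steps": [
    [[255,0,0,-0.3,0,0,0],[255,0.1,0,-0.323,0,0,0],[255,0.368,0.13,-0.4,0,0,0],[255,0.368,0.13,-0.4,0,0,0],[255,0.368,0.13,-0.4,0,0,0],[255,0.368,0.13,-0.4,0,0,0]]
  ]
}}

```text
t: 49.0
eef_pos: [0.4703, -0.1002, 0.2995]
ee_rot: [3.14, 0.0, -1.408]
force: [-0.2, 0.2, 0.7]
width: 0.0
gripper_force: 0.0
```

Emit:
{"name": "jog_arm", "arguments": {
  "steps": [
    [[255,0.777,0.208,-0.06,0,0,0],[255,0.777,0.208,-0.06,0,0,0],[255,0.777,0.208,-0.06,0,0,0],[255,0.777,0.208,-0.06,0,0,0],[255,0.777,0.208,-0.06,0,0,0],[255,0.777,0.208,-0.06,0,0,0],[255,0.777,0.208,-0.06,0,0,0],[255,0.777,0.208,-0.06,0,0,0]]
  ]
}}

```text
t: 49.8
eef_pos: [0.4517, -0.2986, 0.3152]
ee_rot: [3.141, 0.0, -1.404]
force: [1.0, 0.6, 0.6]
width: 0.0004
gripper_force: 0.0
```

Run:
```python
from h import *
plan([])
a=cv2.cvtColor(vision.grab_frame("top")["color"],cv2.COLOR_RGB2BGR)[110:260,150:400]
b=cv2.cvtColor(vision.grab_frame("side")["color"],cv2.COLOR_RGB2BGR)[100:250,150:400]
cv2.imwrite("pics/end.png",cv2.resize(np.hstack([a,b]),(800,240),interpolation=cv2.INTER_CUBIC))
```

```text
t 49.80 q6 0.39 pos [ 0.4517 -0.2986  0.3152] yaw -1.404 w 0.0004 gf 0.0 F [1.  0.6 0.6]
```

View pics/end.png

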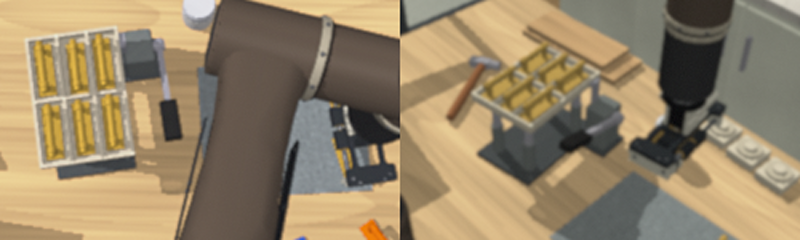

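The picture shows all six cells filled with upright handles, the tray up, the lever at rest up, and the arm clear. Handing in.

```bash
python3 -c "
from station import arm
print(arm.job_done())"
```

```text
the job is handed in; nothing more can be done
None
```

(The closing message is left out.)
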